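# Put the cleaned bean cooler back in service

### The arm

A 6-joint arm with a two-finger parallel gripper is mounted at the origin on the work surface. World frame = base frame: x ahead of the robot, y to its left, z up, the work surface at z = 0. Lengths are in m, angles in degrees, forces in N, time in s.
With the tool pointing down it reaches from about 0.375 to 0.75 m from the base axis. Payload 9 kg.
Tool frame: the origin (TCP) lies midway between the tips of the shut fingers; the grasp point (between the pads) lies 19 mm behind it (env.grip_depth is the z of the grasp point in the tool frame, in m); z points along the fingers, y is the line along which they close (so a half turn about z gives the same grasp; the last joint's range is limited). The gripper opens to 85 mm and grips with 20 to 120 N. Pads are 22 mm wide; open, the fingers measure 114 mm over their backs; the gripper's body (76 mm by 85 mm) begins 54 mm behind the grasp point. The pads swing forward as they close: fully open they stand 13 mm farther back than shut.
Start: joints at [-80.14, 5.964, 5.575, 89.605, 0, 77.527], TCP at [0.228, -0.555, 0.231] pointing down, gripper open.
Joint ranges: [-171.21, 171.21], [-48.23, 106.86], [-62.78, 66.21], [-105.2, 120.99], [-86.42, 89.51], [-180, 180]. Speed limits (degrees/s): [127.2, 127.2, 147.25, 180, 180, 180].

### API

Orientations are given as [roll, pitch, yaw] about the fixed x, y, z axes, in that order (R = Rz(yaw) Ry(pitch) Rx(roll)).
In Python, from workcell import monitor, eyes, finish_job, env gives the robot as it stands.
- The arm moves only by the shell command python3 -m jog 'ROWS' [FORCE]. ROWS is a JSON object of lists of equal length, an entry for each row: "xyz": the shift along the tool's x, y, z in cm, a list of three; "roll": the turn about the tool's z in rad; "gripper": the finger opening in cm, from 0 to 8.54. A call has 1 to 12 rows; each row shifts and turns the commanded pose from where the row before left it, along the tool's axes as they then stand; what a row does not reach is not made up. A row lasts 1/8 s, in which the tool goes at most 62.5 mm and 10.7 degrees, less where a joint would pass 70% of its speed; a pose out of reach is approached as far as the arm can. A call with a gripper value outside its range is refused whole. The fingers move at their own pace and stop on an object; FORCE is the grip in N (left out, the last holds). Time passes only in rows, so rows that do not move let the fingers close. It gives the time, the measured TCP pose, the force, the opening and the grip force at its end, in the units of the state.
- monitor.sense(): the state, without advancing time (a new reading comes with each control period).
- eyes.capture(name): name is "side" or "top" or "wrist"; returns the picture (420x560x3 uint8, red, green, blue); there is no depth.
- eyes.calibration(name): a dict with "fx", "fy", "cx", "cy" (pixels), "dist_coeffs" ([k1, k2, p1, p2, k3] as OpenCV has them; the pictures are not rectified), "world_to_cam" (4x4, takes a point from world to camera coordinates). Camera axes: x right, y down, z forward; pixel columns grow to the right and rows downward; lengths in m; the calibration is good to about 2 mm. A picture is of the moment at which its call begins: read the wrist's pose just before it. calibration takes no time and is no camera call; for the wrist camera it gives the pose at the moment of the call.
- finish_job(): hands the job in; it is judged then, once.
The state is a dict: "time": time; "qpos": joint angles; "qvel": joint speeds; "joint_efforts": joint torques, N m; "ee_pos": TCP position; "eef_rot": TCP orientation; "ft_force": force on the tool from outside, world axes, zero at the start; "ft_torque": the same for the moment, N m; "opening": opening from 0.0 (shut) to 1.0 (fully open); "finger_force": force on a finger pad.
Only numpy, scipy, OpenCV 4.12 (cv2) and the standard library are available. Lean on these libraries where they do the work, as an engineer would, in place of code of your own. Each camera call takes 0.05 s, during which the arm holds its last target. There are 200 camera calls.

### The job

The roastery's bean cooler has been washed: put it back in service. Fit the stirrer down over the cooler's drive shaft with the drive pin in one of its holes, so that its flange sits flush on the drive flange, and stand every filter cassette from the drying rack upright in a slot of its own in the blue filter housing, fully home on the floor. Only when all of that is in place, push the key from the key block fully into the key switch and turn it clockwise to its stop to switch the cooler on; leave the key in the switch, and leave the bowl, mug, tin and jar where they are.

Things in the scene. Friction and masses are not known exactly. Their poses are not given: they have to be found in the camera images.
- stirrer: cooler's stirrer, 0.35 kg, flange down on the table. Hub flange 76 x 44 mm (x, y), 10 thick; central through bore 18.4 mm; two through holes 11 mm at x = +26 and -26. Round hollow grip boss above it: 36 mm outside, bore 22, from 10 to 62 mm above the underside. Arms with paddles along +y and -y to 76 mm out, at most 28 mm high. Origin: centre of the flange's underside, z up along the bore
- cooler: bean cooler, fixed: a round steel pan of 210 mm outside diameter, rim 85 mm above the table, floor 34 mm above the table, on a black plinth. Origin on the table under its centre, z up
- drive_seat (a point): centre of the top face of the cooler's round drive flange (72 mm wide, 40 mm above the table), on which the stirrer's underside rests when fitted. On its axis a brass shaft, 16 mm diameter, rises 57 mm (last 12 tapered to 6). z up, x towards the drive pin. Shaft and pin do not turn
- drive_pin (a point): foot of the brass drive pin, 26 mm along +x of drive_seat: 8 mm diameter, rises 12 mm (last 4 tapered). Either outer hole of the stirrer may take it, so the stirrer's x is parallel or opposite to drive_seat's x when fitted
- housing: blue exhaust filter housing, fixed: open-topped box 106 x 220 mm (x, y), 75 high, floor 10 mm above the table. Five empty slots at y = -84, -42, 0, 42, 84 mm in its frame, each 12 mm wide (y) and 96 long (x), open in the middle, with aluminium guides at both ends up to 70 mm above the table. Origin on the table under its centre, z up
- drying_rack: wire drying rack on a white tray, fixed, 110 x 220 mm (x, y); tray top 12 mm above the table. Five places at y = -84, -42, 0, 42, 84 mm in its frame, each between two wire hoops 60 mm high, 11 mm apart (clear). The washed cassettes stand here on edge at the start, perhaps leaning by up to 0.08 rad. Origin on the table under its centre, z up
- key: switch key, 40 g. Steel blade 14 x 5 mm (x, y), 20 long, pointing down, its last 5 mm narrowed to 10 x 2.6; red plastic bow 36 wide (x), 9 thick (y), from 20 to 56 mm above the tip. Origin: middle of the blade's tip, z up through the bow. At the start it stands blade down in the key block, bow resting on the block (tip 20 mm above the table). Works either way round
- key_block: dark wooden key block, loose, 60 x 60 mm, 40 mm high, 0.5 kg, with a slot 17 x 8 mm (x, y), 26 mm deep, in the middle of its top. Origin on the table under its centre
- console: grey control console, fixed, 100 x 120 mm (x, y), top 40 mm above the table. The key switch stands in the middle of its top in a round steel collar 42 mm wide, 62 mm above the table; beside it a red stop button (top 58 mm above the table) and lamps. Origin on the table under its centre, z up
- keyway (a point): mouth of the keyway: centre of the top face of the brass lock cylinder, 64 mm above the table. The keyway is 16 mm long (x), 7 wide (y), 24 deep, straight down; when the key is fully in, its bow rests on the cylinder and its tip is 20 mm below this point. The frame turns with the cylinder; z up
- key_switch (a joint): angle of the lock cylinder (rad): 0 is off (the start; keyway along the console's x). Turns clockwise seen from above to a stop at 1.05 (60 degrees), on. Light friction (0.04 N m), no spring: stays where left. The key has some 0.15 rad of play, so it must itself turn about 1.2 rad
- cassette1: filter cassette, 0.14 kg: framed mesh 90 mm long (x), 8 thick (y), 90 high; on its top an orange pull tab 36 wide (x), 8 thick, from 90 to 124 mm above the bottom edge; the lowest 6 mm narrowed to 84 x 4. Origin: middle of the bottom edge, z up when it stands. All are alike; three to five are there, the others absent (None)
- cassette2: filter cassette, 0.14 kg: framed mesh 90 mm long (x), 8 thick (y), 90 high; on its top an orange pull tab 36 wide (x), 8 thick, from 90 to 124 mm above the bottom edge; the lowest 6 mm narrowed to 84 x 4. Origin: middle of the bottom edge, z up when it stands. All are alike; three to five are there, the others absent (None)
- cassette3: filter cassette, 0.14 kg: framed mesh 90 mm long (x), 8 thick (y), 90 high; on its top an orange pull tab 36 wide (x), 8 thick, from 90 to 124 mm above the bottom edge; the lowest 6 mm narrowed to 84 x 4. Origin: middle of the bottom edge, z up when it stands. All are alike; three to five are there, the others absent (None)
- cassette4: filter cassette, 0.14 kg: framed mesh 90 mm long (x), 8 thick (y), 90 high; on its top an orange pull tab 36 wide (x), 8 thick, from 90 to 124 mm above the bottom edge; the lowest 6 mm narrowed to 84 x 4. Origin: middle of the bottom edge, z up when it stands. All are alike; three to five are there, the others absent (None)
- cassette5: filter cassette, 0.14 kg: framed mesh 90 mm long (x), 8 thick (y), 90 high; on its top an orange pull tab 36 wide (x), 8 thick, from 90 to 124 mm above the bottom edge; the lowest 6 mm narrowed to 84 x 4. Origin: middle of the bottom edge, z up when it stands. All are alike; three to five are there, the others absent (None)
- cupping_bowl: white cupping bowl, 84 mm wide, 60 mm high; does not belong to the job. Origin on its underside
- bean_jar: amber glass jar with black lid, 68 mm wide, 105 mm high; does not belong to the job. Origin on its underside
- sample_tin: closed aluminium sample tin with a paper label, 66 mm wide, 85 mm high; does not belong to the job. Origin on its underside
- mug: blue mug, 76 mm wide, 85 mm high; does not belong to the job. Origin on its underside
Mind the look-alikes: they are no part of the job. What is shaped like the key but pink or turquoise is not meant.

How it is judged (in metres and radians):
On the way, in this order (a step that is already met when the one before it is completed fails the run):
1. the stirrer is seated on shaft and pin and every cassette stands home in a slot of the housing (horizontal distance between stirrer and drive_seat below 0.004 m and z of stirrer in the frame of drive_seat between -0.003 and 0.003 m and angle between stirrer's own z axis and vertical below 0.06 rad and x of cassette1 in the frame of housing between -0.01 and 0.01 m and y of cassette1 in the frame of housing between -0.095 and 0.095 m and z of cassette1 in the frame of housing between 0.006 and 0.014 m and angle between each of cassette1, cassette2, cassette3, cassette4, cassette5's own z axis and vertical below 0.1 rad and angle between the y axis of each of cassette1, cassette2, cassette3, cassette4, cassette5 and the y axis of housing, either way round below 0.12 rad and linear speed of each of cassette1, cassette2, cassette3, cassette4, cassette5 below 0.05 m/s and x of cassette2 in the frame of housing between -0.01 and 0.01 m and y of cassette2 in the frame of housing between -0.095 and 0.095 m and z of cassette2 in the frame of housing between 0.006 and 0.014 m and x of cassette3 in the frame of housing between -0.01 and 0.01 m and y of cassette3 in the frame of housing between -0.095 and 0.095 m and z of cassette3 in the frame of housing between 0.006 and 0.014 m and x of cassette4 in the frame of housing between -0.01 and 0.01 m and y of cassette4 in the frame of housing between -0.095 and 0.095 m and z of cassette4 in the frame of housing between 0.006 and 0.014 m and x of cassette5 in the frame of housing between -0.01 and 0.01 m and y of cassette5 in the frame of housing between -0.095 and 0.095 m and z of cassette5 in the frame of housing between 0.006 and 0.014 m), for 0.2 s.
2. the key is fully in the key switch, the switch still off (horizontal distance between key and keyway below 0.004 m and z of key in the frame of keyway below -0.016 m and angle between key's own z axis and vertical below 0.15 rad and value of joint key_switch below 0.5 rad), for 0.1 s.
3. the switch is turned on with the key (horizontal distance between key and keyway below 0.004 m and z of key in the frame of keyway below -0.016 m and angle between key's own z axis and vertical below 0.15 rad and value of joint key_switch above 0.95 rad), for 0.2 s.
At the end, for the whole second after the job is handed in: Stirrer flush on the drive flange (3 mm in height, 4 mm off centre, 0.06 rad tilt); every cassette present upright (0.1 rad) in a housing slot and on its floor (4 mm); key within 4 mm of full depth in the switch; switch above 0.95 rad; all at rest (all of step 1 and all of step 3 and linear speed of each of stirrer, key below 0.03 m/s); the robot touches nothing.
It fails at once if a bystander (bowl, jar, tin or mug) was pushed aside or knocked over (distance of any of cupping_bowl, bean_jar, sample_tin, mug from where it was at the start of the episode above 0.03 m or angle between any of cupping_bowl, bean_jar, sample_tin, mug's own z axis and vertical above 0.5 rad).
Of cassette1, cassette2, cassette3, cassette4, cassette5 only 3 to 5 are there at a start; the rules pass over those that are not, and their reading is None.
At some moment in a run one of stirrer, key_block may be knocked a few centimetres aside while the robot is not near it.
It also fails if it takes over 210 s, if anything falls off the work surface, if the arm or the gripper's body presses on something with over 40 N, if the wrist force passes 120 N, or if a joint passes its speed limit or range.

## Working session

There is one attempt and no reset: what is moved stays moved. The work goes in short steps, Python scripts to look and compute and a shell command to move; the robot and the scene stay as the last step left them, time stands still between calls to the robot, and variables do not carry over. Pictures are saved under pics/ and viewed, at most 14 in all, crops included, and the job is handed in when it is done.

```bash
ls; mkdir -p pics
python3 - <<'E'
from workcell import monitor, eyes, env
import cv2
s=monitor.sense(); print(s, env.grip_depth)
for n in ("top","side","wrist"):
    im=eyes.capture(n); cv2.imwrite(f"pics/{n}0.png",im[:,:,::-1])
    c=eyes.calibration(n); print(n,c)
E
```

```text
pics
{'time': 0.0, 'qpos': array([-8.01380654e+01,  5.99970522e+00,  5.52784063e+00,  8.96057445e+01,
       -8.59263015e-04,  7.75258275e+01]), 'qvel': array([-0.01561078,  0.08142753, -0.04957645, -0.02024874, -0.00480216,
        0.14684036]), 'joint_efforts': array([-3.90067123e-05, -5.56931198e+01,  5.03646934e+01,  1.70183001e-02,
       -2.36607784e-04,  1.79243534e-05]), 'ee_pos': array([ 0.22796027, -0.55464345,  0.23051874]), 'eef_rot': array([-1.79924037e+02, -1.59245420e-02,  2.23360971e+01]), 'ft_force': array([ 0.16129721, -0.93298511,  0.66423541]), 'ft_torque': array([ 0.00715761, -0.01508409, -0.02014923]), 'finger_force': 0.0, 'opening': 0.9996730658850131} -0.0187
top {'fx': 380.63393003676913, 'fy': 380.63393003676913, 'cx': 280.3371661755496, 'cy': 208.80402753696197, 'dist_coeffs': array([-0.09999207,  0.        ,  0.        ,  0.        ,  0.        ]), 'world_to_cam': array([[ 0.02617764, -0.99960199,  0.01051611, -0.01286455],
       [-0.98489043, -0.027591  , -0.17096662,  0.60795675],
       [ 0.17118873, -0.00588171, -0.9852207 ,  0.98882835],
       [ 0. 
[... 269 characters left out ...]
[-0.99560939, -0.09335782,  0.0068019 ,  0.63400405],
       [-0.0613682 ,  0.59613201, -0.80053767,  0.10610909],
       [ 0.07068162, -0.79744024, -0.59924383,  1.05708464],
       [ 0.        ,  0.        ,  0.        ,  1.        ]])}
wrist {'fx': 373.37311518338925, 'fy': 373.37311518338925, 'cx': 277.92488297648475, 'cy': 206.86268028417112, 'dist_coeffs': array([-0.03546804,  0.        ,  0.        ,  0.        ,  0.        ]), 'world_to_cam': array([[ 0.38007024, -0.92495645, -0.00147531, -0.60057457],
       [-0.89090003, -0.36650416,  0.26827566, -0.0345985 ],
       [-0.24868401, -0.10064924, -0.96334106,  0.37935276],
       [ 0.        ,  0.        ,  0.        ,  1.        ]])}
```

View pics/top0.png

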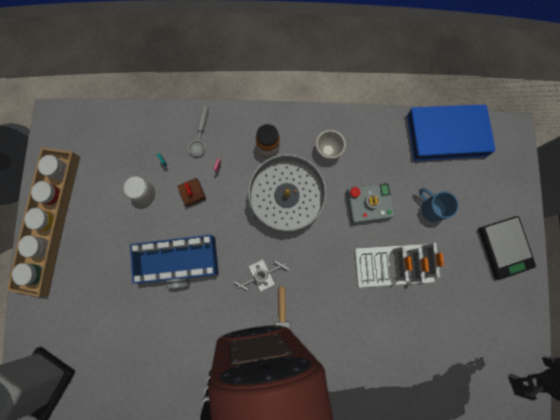

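View pics/side0.png

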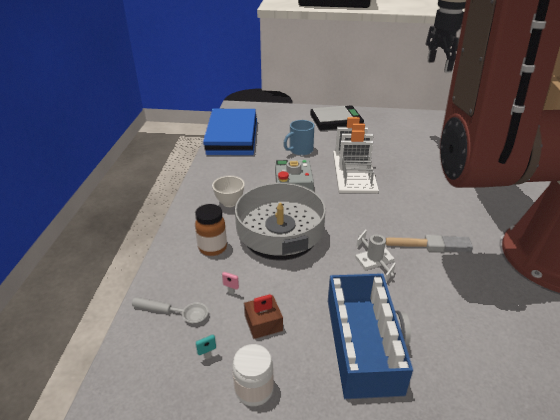

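Top view: the stirrer is at (262,275), the pan centre about (288,194), the housing (173,260), the rack (398,267) with 3 orange tabs near (408,264), (425,264) and (439,259). The key and block are at (190,191), the console switch at (372,201), and the arm is parked at lower right.

```bash
cat > h.py <<'E'
import numpy as np, cv2
from workcell import monitor, eyes, env
def K(c): return np.array([[c['fx'],0,c['cx']],[0,c['fy'],c['cy']],[0,0,1.]])
def ray(c,uv):
    p=cv2.undistortPoints(np.float64(uv).reshape(-1,1,2),K(c),c['dist_coeffs']).reshape(-1,2)
    R=c['world_to_cam'][:3,:3]; t=c['world_to_cam'][:3,3]
    d=np.c_[p,np.ones(len(p))]@R
    return -R.T@t,d
def onz(c,uv,z):
    o,d=ray(c,uv); return o+d*((z-o[2])/d[:,2])[:,None]
def proj(c,X):
    T=c['world_to_cam']; return cv2.projectPoints(np.float64(X).reshape(-1,1,3),cv2.Rodrigues(T[:3,:3])[0],T[:3,3],K(c),c['dist_coeffs'])[0].reshape(-1,2)
def tri(c1,a,c2,b):
    o1,d1=ray(c1,a);o2,d2=ray(c2,b);d1=d1[0];d2=d2[0]
    s=np.linalg.lstsq(np.c_[d1,-d2],o2-o1,rcond=None)[0]
    return (o1+s[0]*d1+o2+s[1]*d2)/2
def blobs(im,lo,hi,amin=15):
    m=cv2.inRange(cv2.cvtColor(im,cv2.COLOR_RGB2HSV),lo,hi)
    n,l,st,ce=cv2.connectedComponentsWithStats(m)
    return [(ce[i].round(1),st[i,4],st[i,:4],cv2.minAreaRect(np.argwhere(l==i)[:,::-1].astype(np.float32))) for i in range(1,n) if st[i,4]>=amin]
def snap(n,name=None):
    c=eyes.calibration(n); im=eyes.capture(n)
    if name: cv2.imwrite(f'pics/{name}.png',im[:,:,::-1])
    return im,c
E
python3 - <<'E'
from h import *
for n in('top','side'):
    im=cv2.imread(f'pics/{n}0.png')[:,:,::-1]; c=eyes.calibration(n)
    print(n)
    for nm,lo,hi,z in(('orange',(5,170,150),(14,255,255),.119),('red',(0,200,120),(4,255,255),.07),('blue',(105,150,40),(120,255,255),.075),('brass',(15,110,90),(30,255,255),.09)):
        for b in blobs(im,lo,hi): print(nm,b[0],b[1],b[2],onz(c,b[0],z).round(3)[0], np.round(b[3][2]))
a=cv2.imread('pics/top0.png'); b=[cv2.resize(a[y:y+90,x:x+130],None,fx=3,fy=3,interpolation=2) for x,y in((340,170),(340,220),(225,150),(120,220))]
cv2.imwrite('pics/t0c.png',np.vstack([np.hstack(b[:2]),np.hstack(b[2:])]))
E
```

```text
top
orange [409.7 263.1] 22 [409 257   3  13] [ 0.466 -0.328  0.119] 84.0
orange [426.3 264.4] 19 [425 259   3  12] [ 0.463 -0.372  0.119] 83.0
red [187.2 187.8] 19 [185 184   5   9] [0.656 0.259 0.07 ] 67.0
blue [36.   1.6] 347 [  0   0 108   7] [1.261 0.811 0.075] 90.0
blue [476.2   6.2] 2487 [281   0 279  23] [ 1.276 -0.603  0.075] 5.0
blue [451.6 130.3] 3773 [411 105  84  52] [ 0.846 -0.481  0.075] 87.0
blue [437.1 150.9] 201 [408 116  80  45] [ 0.782 -0.434  0.075] 26.0
blue [175.2 259.3] 1744 [132 236  85  39] [0.462 0.277 0.075] 85.0
brass [ 56.4 150.9] 21 [ 48 149  19   4] [0.749 0.636 0.09 ] 9.0
brass [ 44.4 236. ] 722 [  8 152  64 144] [0.509 0.638 0.09 ] 13.0
brass [ 46.9 179.2] 24 [ 44 177   7   6] [0.667 0.652 0.09 ] 34.0
brass [ 28.2 202.6] 16 [ 27 196   4  14] [0.599 0.699 0.09 ] 16.0
brass [373.2 200.2] 62 [369 196   9   9] [ 0.632 -0.243  0.09 ] 90.0
brass [281.4 304.1] 173 [279 287   6  34] [ 0.356 -0.005  0.09 ] 90.0
side
orange [355.2 124.3] 132 [347 118  18  13] [ 0.471 -0.396  0.119] 90.0
orange [357.5 136. ] 104 [352 132  12   9] [ 0.466 -0.323  0.119] 90.0
blue [108.1  90.4] 42177 [  0   0 262 284] [ 1.344 -0.671  0.075] 90.0
blue [336.  331.9] 19 [334 329   6   7] [0.519 0.326 0.075] 63.0
blue [341.7 359.7] 15 [339 358   7   5] [0.51  0.381 0.075] 63.0
blue [340.8 366.9] 24 [338 363   7  10] [0.511 0.395 0.075] 8.0
blue [345.6 377.1] 23 [343 372   7  11] [0.504 0.413 0.075] 72.0
brass [557.2  70.5] 26 [555  66   5  11] [-0.356 -1.038  0.09 ] 90.0
brass [553.   77.1] 16 [551  72   5  10] [-0.31  -0.958  0.09 ] 13.0
brass [552.4  97.4] 198 [544  83  16  27] [-0.231 -0.751  0.09 ] 16.0
brass [293.6 163.3] 31 [290 161   8   5] [ 0.635 -0.205  0.09 ] 90.0
brass [279.5 214.1] 117 [276 203   7  22] [0.649 0.02  0.09 ] 90.0
```

View pics/t0c.png

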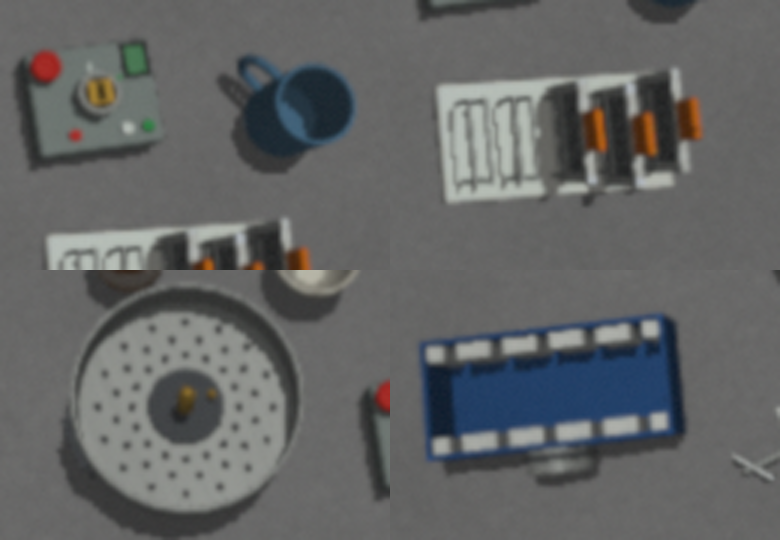

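The crop shows the drive pin to the right of the shaft (x axis toward -y world, slightly +x), three cassettes in the rack's right-hand places, and five free housing slots. Next I set up a helper to compute moves, then look at the stirrer.

```bash
cat >> h.py <<'E'
def go(x,y,z,yaw=None):
    "print roll (rad) to do first, then shift in cm along tool axes after that roll"
    s=monitor.sense(); p=s['ee_pos']; y0=s['eef_rot'][2]
    if yaw is None: yaw=y0
    d=(yaw-y0+90)%180-90
    a=np.radians(y0+d); dx,dy,dz=np.array([x,y,z])-p
    print('go: roll %.3f  shift [%.2f, %.2f, %.2f] cm   (yaw now %.1f, j6 %.0f)'%(-np.radians(d),100*(dx*np.cos(a)+dy*np.sin(a)),100*(dx*np.sin(a)-dy*np.cos(a)),-100*dz,y0,s['qpos'][5]))
def show(im,c):
    for z in(0,.05,.1):
        print('below TCP z',z,proj(c,np.r_[monitor.sense()['ee_pos'][:2],z]).round(0))
E
python3 - <<'E'
from h import *
t=eyes.calibration('top'); s=eyes.calibration('side')
print('stirrer',onz(t,(261,273),.03), 'tri boss',tri(t,(263,272),s,(377,240)))
print('shaft top',tri(t,(286,191),s,(280,205)))
print('pan',onz(t,(288,194),.05))
print('switch',onz(t,(373,200),.064))
print('key',onz(t,(187,188),.07))
print('rack corners',onz(t,[(357,248.5),(359,287),(440,283)],.012).round(3))
print('housing',onz(t,[(131,240),(133,284),(211,236)],.075).round(3))
w=eyes.calibration('wrist');R=w['world_to_cam'];print(-R[:3,:3].T@R[:3,3]); show(0,w)
go(.42,.05,.25,0)
E
```

```text
stirrer [[0.43316558 0.05146025 0.03      ]] tri boss [0.43223397 0.04587535 0.05439356]
shaft top [ 0.65043727 -0.00996763  0.09292367]
pan [[ 0.65057891 -0.01647795  0.05      ]]
switch [[ 0.6376496  -0.24943975  0.064     ]]
key [[0.65542114 0.2594614  0.07      ]]
rack corners [[ 0.508 -0.215  0.012]
 [ 0.401 -0.221  0.012]
 [ 0.415 -0.453  0.012]]
housing [[0.508 0.4   0.075]
 [0.393 0.385 0.075]
 [0.526 0.185 0.075]]
[ 0.29177568 -0.53000425  0.37384199]
below TCP z 0 [[277. 173.]]
below TCP z 0.05 [[277. 183.]]
below TCP z 0.1 [[277. 197.]]
go: roll 0.390  shift [19.21, -60.47, -1.93] cm   (yaw now 22.3, j6 78)
```

```bash
python3 -m jog '{"xyz":[[0,0,0],[0,0,0],[0,0,0],[2,-6,-0.2],[2,-6,-0.2],[2,-6,-0.2],[2,-6,-0.2],[2,-6,-0.2],[2,-6,-0.2],[2,-6,-0.2],[2,-6,-0.2],[2,-6,-0.2]],"roll":[0.13,0.13,0.13,0,0,0,0,0,0,0,0,0],"gripper":[8,8,8,8,8,8,8,8,8,8,8,8]}'; python3 -m jog '{"xyz":[[1.2,-6,0],[0,0,0],[0,0,0]],"roll":[0,0,0],"gripper":[8,8,8]}'
python3 - <<'E'
from h import *
im,c=snap('wrist','w1'); show(im,c); print(monitor.sense()['qpos'].round(0))
E
```

```text
time: 1.65
ee_pos: [0.4062, -0.0197, 0.2492]
eef_rot: [180.0, -0.0, -0.0]
ft_force: [1.1, -0.3, -0.5]
opening: 0.939
finger_force: 0.0
time: 2.02
ee_pos: [0.4178, 0.0384, 0.2488]
eef_rot: [180.0, 0.0, 0.1]
ft_force: [-0.8, -0.7, 0.6]
opening: 0.935
finger_force: 0.0
below TCP z 0 [[278. 170.]]
below TCP z 0.05 [[278. 179.]]
below TCP z 0.1 [[278. 192.]]
[-13. -26. -21.  95.  -0. 167.]
```

View pics/w1.png

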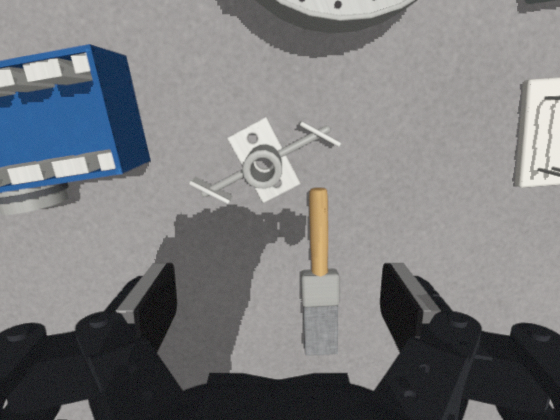

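The wrist view shows the stirrer boss ring at (263,165), one hole at (252,137) and the arms running from (210,190) to (320,133). A grasp is clear of the brush at (320,250).

Run:
```python
from h import *
im=cv2.imread('pics/w1.png')[:,:,::-1]; c=eyes.calibration('wrist')
b=onz(c,[(263,165),(252,137),(275,182)],.062)
print(b[0],onz(c,[(252,137),(275,182)],.01),'arms',onz(c,[(230,178),(305,141)],.02))
x,y=b[0][:2]; go(x,y,.2,90)
```

```text
[0.43329854 0.05003641 0.062     ] [[0.45341551 0.06295186 0.01      ]
 [0.40699954 0.03983414 0.01      ]] arms [[0.41327041 0.08534176 0.02      ]
 [0.45034334 0.01002191 0.02      ]]
go: roll 1.570  shift [-1.24, -1.55, 4.89] cm   (yaw now -0.1, j6 167)
```

```bash
python3 -m jog '{"xyz":[[0,0,0],[0,0,0],[0,0,0],[0,0,0],[0,0,0],[0,0,0],[0,0,0],[0,0,0],[0,0,0],[0,0,0]],"roll":[-0.175,-0.175,-0.175,-0.175,-0.175,-0.175,-0.175,-0.175,-0.171,0],"gripper":[8.4,8.4,8.4,8.4,8.4,8.4,8.4,8.4,8.4,8.4]}'
```

```text
time: 3.32
ee_pos: [0.4179, 0.0368, 0.249]
eef_rot: [180.0, 0.0, 89.8]
ft_force: [0.4, -0.6, 0.2]
opening: 0.984
finger_force: 0.0
```

```bash
python3 -m jog '{"xyz":[[1.37,1.45,5],[0,0,5],[0,0,5],[0,0,4],[0,0,2.6],[0,0,0],[0,0,0],[0,0,0],[0,0,0],[0,0,0],[0,0,0],[0,0,0]],"roll":[0,0,0,0,0,0,0,0,0,0,0,0],"gripper":[8.4,8.4,8.4,8.4,8.4,8.4,3,3,3,3,3,3]}' 60; python3 -m jog '{"xyz":[[0,0,0],[0,0,0],[0,0,-4],[0,0,-5],[0,0,-5],[0,0,0]],"roll":[0,0,0,0,0,0],"gripper":[3,3,3,3,3,3]}' 60
python3 - <<'E'
from h import *
im,c=snap('wrist','w2'); print(proj(c,monitor.sense()['ee_pos']))
E
```

```text
time: 4.82
ee_pos: [0.4327, 0.0518, 0.0345]
eef_rot: [180.0, 0.1, 90.0]
ft_force: [-6.2, -1.1, 10.7]
opening: 0.406
finger_force: 59.2
time: 5.58
ee_pos: [0.4346, 0.0517, 0.1771]
eef_rot: [179.6, 0.1, 90.0]
ft_force: [1.4, 0.4, -5.3]
opening: 0.407
finger_force: 61.7
[[273.13617409 266.48937342]]
```

View pics/w2.png

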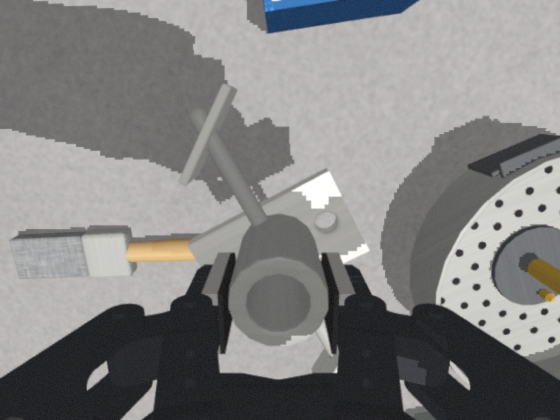

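Run:
```python
from h import *
c=eyes.calibration('wrist'); p=monitor.sense()['ee_pos']; u=p[2]-.0345
b=onz(c,(278,300),u+.062)[0]; h=onz(c,(326,220),u+.0095)[0]
print('boss',b-p,'hole-tcp',h-p,'hole-boss',h-b,np.linalg.norm((h-b)[:2]),np.degrees(np.arctan2(*(h-b)[1::-1])))
im=cv2.imread('pics/w2.png')[:,:,::-1]
e=onz(c,[(330,170),(369,247)],u+.01);d=e[1]-e[0];print('end edge',e,np.linalg.norm(d[:2]),np.degrees(np.arctan2(d[1],d[0])))
# shaft/pin from the same view: shaft foot z .04
print('shaft rough',onz(c,[(527,262),(545,296)],[.097,.052][0]).round(3), onz(c,(545,296),.052).round(3))
go(.585,-.015,.26,90)
```

```text
boss [0.00079313 0.00142351 0.0275    ] hole-tcp [ 0.0236406   0.01378053 -0.025     ] hole-boss [ 0.02284747  0.01235702 -0.0525    ] 0.02597504247560448 28.40667681462044
end edge [[0.45803226 0.08960759 0.14997341]
 [0.47827616 0.05212786 0.14997341]] 0.04259748546528627 -61.625217750282815
shaft rough [[ 0.597  0.02   0.097]
 [ 0.614 -0.005  0.097]] [[ 0.651 -0.03   0.052]]
go: roll -0.000  shift [-6.69, 15.15, -8.55] cm   (yaw now 90.0, j6 80)
```

The stirrer is held. Its boss centre is about 1 mm from the TCP, and the hole at (326,220) lies 26.0 mm from the boss at 28.4°. Next I look at the shaft and pin.

```bash
python3 -m jog '{"xyz":[[0,0,-4],[0,0,-3.3],[-4,4.5,0],[-4,4.5,0],[-3.7,4.5,0],[0,0,0],[0,0,0],[0,0,0]],"roll":[0,0,0,0,0,0,0,0],"gripper":[3,3,3,3,3,3,3,3]}' 60
python3 - <<'E'
from h import *
im,c=snap('wrist','w3'); print(im.shape)
for b in blobs(im,(12,90,60),(32,255,255)): print(b)
cv2.imwrite('pics/w3b.png',cv2.resize(im[20:260,280:560,::-1],None,fx=2.4,fy=2.4,interpolation=2))
E
```

```text
time: 6.62
ee_pos: [0.5668, -0.0641, 0.246]
eef_rot: [-180.0, -0.0, 90.0]
ft_force: [-0.2, 0.6, -2.9]
opening: 0.404
finger_force: 62.4
(420, 560, 3)
(array([541.8,  55. ]), np.int32(2240), array([521,  11,  39,  83], dtype=int32), ((539.9999389648438, 51.99999237060547), (81.99998474121094, 37.99999237060547), 90.0))
(array([502.9,  33.9]), np.int32(41), array([498,  27,  14,  14], dtype=int32), ((504.25006103515625, 32.750003814697266), (2.8284268379211426, 17.677669525146484), 45.0))
(array([ 62.3, 114. ]), np.int32(1865), array([ 11, 102, 102,  24], dtype=int32), ((61.470821380615234, 114.0330810546875), (19.586782455444336, 101.2399673461914), 86.42366790771484))
(array([378.4, 121.9]), np.int32(543), array([362, 112,  33,  22], dtype=int32), ((378.25, 121.25), (31.622774124145508, 20.55480194091797), 18.43494987487793))
(array([381.8, 147.2]), np.int32(79), array([377, 143,  11,  10], dtype=int32), ((382.0000305175781, 147.00003051757812), (9.899494171142578, 8.485280990600586), 45.0))
```

View pics/w3b.png

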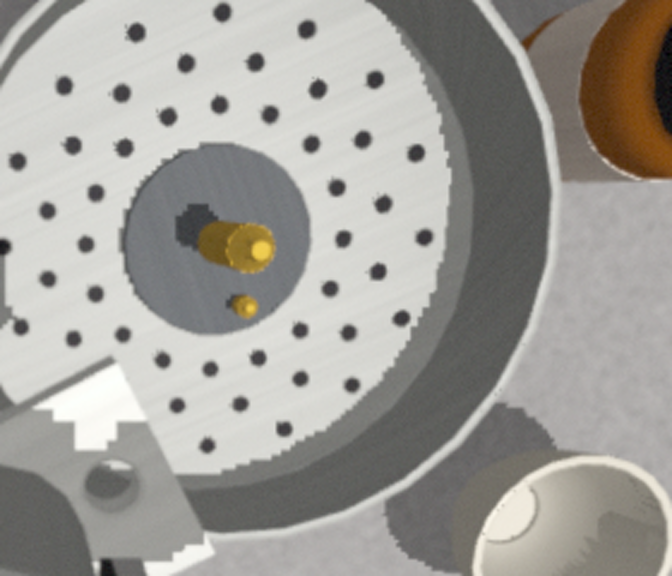

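The crop shows the shaft tip at picture (388.8,124.2), the pin top at (384.2,148.3) and the flange disc centre at (370,119.2).

Run:
```python
from h import *
c=eyes.calibration('wrist'); p=monitor.sense()['ee_pos']
im=cv2.imread('pics/w3.png')[:,:,::-1]
s=onz(c,(388.8,124.2),.097)[0]; q=onz(c,(384.2,148.3),.052)[0]; f=onz(c,(370,119.2),.04)[0]
print(s,q,f)
m=(s+f)/2;d=q-m;print('seat',m,np.linalg.norm(d[:2]),np.degrees(np.arctan2(d[1],d[0])))
u=p[2]-.0345
h=onz(c,(280+111/2.4,20+484/2.4),u+.0095)[0];print('hole-tcp',h-p, )
```

```text
[ 0.65315311 -0.01246275  0.097     ] [ 0.66377686 -0.03617875  0.052     ] [ 0.65216495 -0.01105838  0.04      ]
seat [ 0.65265903 -0.01176056  0.0685    ] 0.026830098769511024 -65.51977758436634
hole-tcp [ 0.02368442  0.01302394 -0.025     ]
```

```bash
python3 -m jog '{"xyz":[[0,0,0],[0,0,0],[0,0,0],[0,0,0],[0,0,0],[0,0,0],[0,0,0],[0,0,0],[0,0,0],[0,0,0],[0,0,0]],"roll":[-0.168,-0.168,-0.168,-0.168,-0.168,-0.168,-0.168,-0.168,-0.171,0,0],"gripper":[3,3,3,3,3,3,3,3,3,3,3]}' 60; python3 -c "
from h import *
go(.654,-.0127,.16,176.8);print(monitor.sense()['qpos'])"
```

```text
time: 8.05
ee_pos: [0.5673, -0.0646, 0.2465]
eef_rot: [-180.0, 0.0, 176.6]
ft_force: [0.0, -0.5, -4.9]
opening: 0.411
finger_force: 62.4
go: roll -0.003  shift [-8.37, 5.67, 8.65] cm   (yaw now 176.6, j6 -16)
[-1.96196127e+01  1.03462310e+00  2.03739893e+00  9.09582605e+01
 -2.73571441e-03 -1.62316107e+01]
```

```bash
python3 -m jog '{"xyz":[[-4.2,2.8,0],[-4.17,2.87,0],[0,0,4],[0,0,4.65],[0,0,0],[0,0,0],[0,0,0]],"roll":[-0.003,0,0,0,0,0,0],"gripper":[3,3,3,3,3,3,3]}' 60
python3 - <<'E'
from h import *
go(.654,-.0127,.145,176.8)
im,c=snap('wrist','w4')
cv2.imwrite('pics/w4b.png',cv2.resize(im[150:390,140:420,::-1],None,fx=2.4,fy=2.4,interpolation=2))
for X in ([.6527,-.0118,.097],[.6635,-.0355,.052]): print(proj(c,X))
E
```

```text
time: 8.93
ee_pos: [0.6554, -0.0133, 0.1627]
eef_rot: [-180.0, 0.2, 176.9]
ft_force: [-0.2, -0.2, -3.8]
opening: 0.406
finger_force: 62.5
go: roll 0.002  shift [0.15, 0.05, 1.77] cm   (yaw now 176.9, j6 -9)
[[281.75369265 216.44558588]]
[[248.56402905 213.79467461]]
```

View pics/w4b.png

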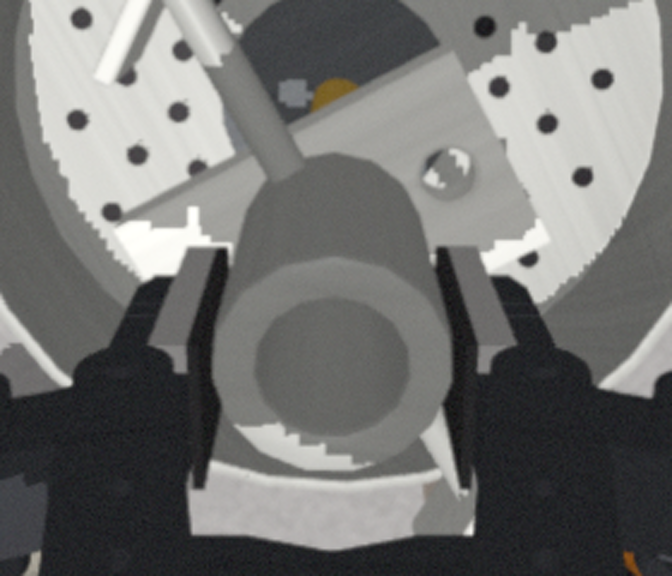

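The shaft foot peeks out symmetrically behind the flange at crop (335,95), so the stirrer looks aligned. I descend with force checks.

```bash
python3 -m jog '{"xyz":[[0.15,0.05,1.5],[0,0,1.5],[0,0,1],[0,0,1],[0,0,1],[0,0,0]],"roll":[0.002,0,0,0,0,0],"gripper":[3,3,3,3,3,3]}' 60;python3 -m jog '{"xyz":[[0,0,0.8],[0,0,0.7],[0,0,0]],"roll":[0,0,0],"gripper":[3,3,3]}' 60; python3 -c "
from h import *
go(.654,-.0127,.0745,176.8);s=monitor.sense();print(s['ft_torque'])"
```

```text
time: 9.72
ee_pos: [0.652, -0.0122, 0.0984]
eef_rot: [180.0, -0.1, 176.9]
ft_force: [-0.3, -0.2, -3.6]
opening: 0.407
finger_force: 62.4
time: 10.1
ee_pos: [0.6521, -0.0123, 0.0837]
eef_rot: [180.0, -0.1, 176.9]
ft_force: [0.8, 0.6, -3.4]
opening: 0.413
finger_force: 62.4
go: roll 0.001  shift [-0.19, -0.03, 0.92] cm   (yaw now 176.9, j6 -9)
[0.02163632 0.02552037 0.01460137]
```

```bash
python3 -m jog '{"xyz":[[0,0,0.4],[0,0,0.3],[0,0,0.2],[0,0,0.1],[0,0,0]],"roll":[0,0,0,0,0],"gripper":[3,3,3,3,3]}' 60
```

```text
time: 10.72
ee_pos: [0.6527, -0.0124, 0.0747]
eef_rot: [-180.0, 0.0, 176.9]
ft_force: [-0.3, 0.4, -1.9]
opening: 0.405
finger_force: 62.6
```

```bash
python3 -m jog '{"xyz":[[0,0,0.1],[0,0,0],[0,0,0],[0,0,0],[0,0,0],[0,0,-3],[0,0,-5],[0,0,-6],[0,0,-4],[0,0,0],[0,0,0]],"roll":[0,0,0,0,0,0,0,0,0,0,0],"gripper":[3,3,7.5,7.5,7.5,7.5,7.5,7.5,7.5,7.5,7.5]}'
python3 - <<'E'
from h import *
im,c=snap('wrist','w5')
si,_=snap('side','s5')
cv2.imwrite('pics/w5b.png',np.hstack([cv2.resize(im[60:360,130:430,::-1],(400,400)),cv2.resize(si[150:280,210:340,::-1],(400,400))]))
print(proj(c,[.6527,-.0118,.102]))
E
```

```text
time: 12.1
ee_pos: [0.6525, -0.0124, 0.2526]
eef_rot: [180.0, -0.0, 176.9]
ft_force: [0.3, -0.1, -1.0]
opening: 0.881
finger_force: 0.0
[[279.54568378 189.49988869]]
```

View pics/w5b.png

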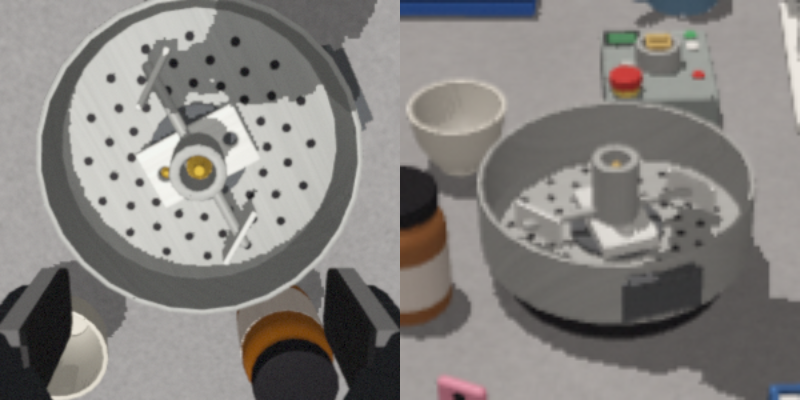

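The stirrer is seated: the shaft shows inside the boss and the pin in the left hole (165,172). Now the rack.

```bash
python3 -m jog '{"xyz":[[0,0,-3],[4,-5,0],[4,-5,0],[4,-5,0],[3.5,-5,0],[1.5,-5,0],[1,-5,0],[0,-5,0],[0,0,0],[0,0,0]],"roll":[-0.06,-0.055,0,0,0,0,0,0,0,0],"gripper":[4,4,4,4,4,4,4,4,4,4]}'
python3 - <<'E'
from h import *
im,c=snap('wrist','w6')
for b in blobs(im,(5,170,120),(16,255,255),40): print(b, onz(c,b[0],.136))
show(im,c)
E
```

```text
time: 13.45
ee_pos: [0.4936, -0.3661, 0.2825]
eef_rot: [179.9, -0.1, -176.6]
ft_force: [0.0, 0.6, 0.7]
opening: 0.467
finger_force: 0.0
(array([281.6, 148.7]), np.int32(310), array([277, 130,  10,  43], dtype=int32), ((281.77801513671875, 150.89755249023438), (41.948272705078125, 8.8706693649292), 88.21009063720703)) [[ 0.46025593 -0.36589548  0.136     ]]
(array([333.7, 155.7]), np.int32(406), array([328, 136,  13,  44], dtype=int32), ((334.0, 157.5), (43.0, 12.0), 90.0)) [[ 0.46321075 -0.32514804  0.136     ]]
(array([234. , 161.5]), np.int32(168), array([225, 143,  14,  43], dtype=int32), ((231.972412109375, 164.16897583007812), (42.02101516723633, 11.211139678955078), 85.2363510131836)) [[ 0.47236996 -0.40230754  0.136     ]]
below TCP z 0 [[279. 164.]]
below TCP z 0.05 [[279. 172.]]
below TCP z 0.1 [[279. 182.]]
```

View pics/w6.png

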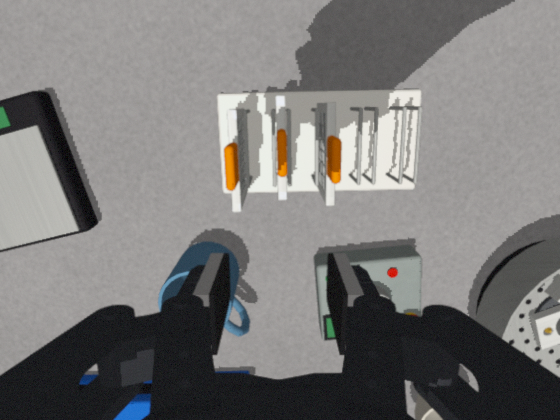

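The picture shows three tabs at (232,164), (282,151) and (334,157), standing in the three leftmost rack places. Two places on the right are empty.

Run:
```python
from h import *
c=eyes.calibration('wrist')
for uv in((230.5,164.2),(281.8,151),(335.5,157.5)): print(onz(c,uv,.136).round(4))
# rack tray edges
e=onz(c,[(218,94),(419,90),(223,192),(414,188)],.012); print(e.round(3), e.mean(0)); d=e[0]-e[1];print(np.degrees(np.arctan2(d[0],-d[1])))
x,y,_=onz(c,(335.5,157.5),.136)[0]; go(x,y,.16,183.5)
```

```text
[[ 0.4751 -0.4048  0.136 ]]
[[ 0.4624 -0.3653  0.136 ]]
[[ 0.4649 -0.3232  0.136 ]]
[[ 0.421 -0.435  0.012]
 [ 0.403 -0.221  0.012]
 [ 0.528 -0.427  0.012]
 [ 0.51  -0.21   0.012]] [ 0.46575108 -0.32296862  0.012     ]
4.721287937556273
go: roll -0.000  shift [2.63, 4.42, 12.30] cm   (yaw now -176.5, j6 -52)
```

```bash
python3 -m jog '{"xyz":[[0,0,0],[2.6,2.2,0],[0,2.2,0],[0,0,5],[0,0,5],[0,0,0],[0,0,0]],"roll":[-0.02,0,0,0,0,0,0],"gripper":[2.6,2.6,2.6,2.6,2.6,2.6,2.6]}'; python3 -c "
from h import *
go(.4649,-.3232,.107,184.7)"
```

```text
time: 14.38
ee_pos: [0.4651, -0.3251, 0.186]
eef_rot: [-179.9, 0.1, -175.4]
ft_force: [-0.2, 0.6, 0.2]
opening: 0.303
finger_force: 0.0
go: roll -0.001  shift [0.00, 0.19, 7.90] cm   (yaw now -175.4, j6 -53)
```

```bash
python3 -m jog '{"xyz":[[0,0.19,3],[0,0,3],[0,0,1.9],[0,0,0],[0,0,0],[0,0,0],[0,0,0],[0,0,-5],[0,0,-6],[0,0,-4],[0,0,0],[0,0,0]],"roll":[0,0,0,0,0,0,0,0,0,0,0,0],"gripper":[2.6,2.6,2.6,2.6,0.2,0.2,0.2,0.2,0.2,0.2,0.2,0.2]}' 50;  python3 - <<'E'
from h import *
im,c=snap('wrist','w7')
for b in blobs(im,(5,170,120),(16,255,255),20): print(b)
p=monitor.sense()['ee_pos']; print(proj(c,p),proj(c,p+[0,0,.029]))
E
```

```text
time: 15.88
ee_pos: [0.4642, -0.323, 0.2539]
eef_rot: [180.0, -0.0, -175.4]
ft_force: [-1.0, 0.3, -1.9]
opening: 0.083
finger_force: 49.3
(array([226.2, 185.2]), np.int32(283), array([216, 165,  15,  49], dtype=int32), ((226.92730712890625, 188.65187072753906), (46.86992645263672, 13.340631484985352), 76.29303741455078))
(array([173.1, 200.5]), np.int32(514), array([162, 178,  19,  53], dtype=int32), ((173.33555603027344, 203.76254272460938), (50.49711608886719, 15.753000259399414), 79.91940307617188))
(array([278. , 291.9]), np.int32(2222), array([267, 236,  23, 113], dtype=int32), ((278.0, 292.0), (112.0, 22.0), 90.0))
[[280.89279241 268.61382361]] [[281.6106395  304.44839319]]
```

View pics/w7.png

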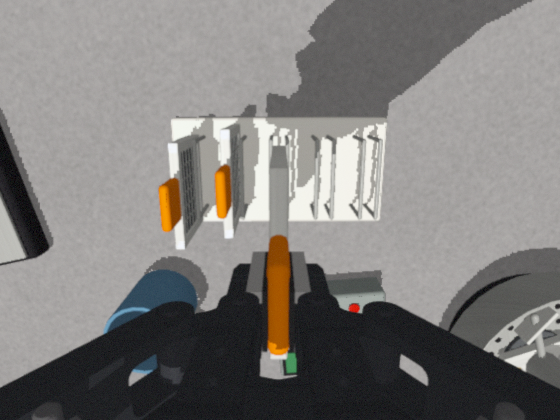

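Run:
```python
from h import *
c=eyes.calibration('wrist'); p=monitor.sense()['ee_pos']
for r,dz in((349,.029),(236,-.005),(246,.029),(236,.029)): print(r,(onz(c,(278,r),p[2]+dz)[0]-p).round(4))
im=cv2.imread('pics/w7.png'); print([tuple(im[r,278]) for r in range(225,262,3)],[tuple(im[r,278]) for r in range(340,356,2)])
go(.48,.29,.285,184.8)
```

```text
349 [0.0173 0.0004 0.029 ]
236 [-0.0131 -0.002  -0.005 ]
246 [-0.0219 -0.0027  0.029 ]
236 [-0.0254 -0.003   0.029 ]
[(np.uint8(146), np.uint8(149), np.uint8(151)), (np.uint8(145), np.uint8(148), np.uint8(149)), (np.uint8(144), np.uint8(149), np.uint8(148)), (np.uint8(113), np.uint8(127), np.uint8(146)), (np.uint8(0), np.uint8(68), np.uint8(137)), (np.uint8(0), np.uint8(71), np.uint8(137)), (np.uint8(0), np.uint8(69), np.uint8(137)), (np.uint8(0), np.uint8(70), np.uint8(137)), (np.uint8(8), np.uint8(72), np.uint8(138)), (np.uint8(0), np.uint8(67), np.uint8(137)), (np.uint8(0), np.uint8(72), np.uint8(140)), (np.uint8(0), np.uint8(71), np.uint8(138)), (np.uint8(0), np.uint8(69), np.uint8(138))] [(np.uint8(0), np.uint8(89), np.uint8(166)), (np.uint8(0), np.uint8(89), np.uint8(166)), (np.uint8(0), np.uint8(87), np.uint8(166)), (np.uint8(0), np.uint8(88), np.uint8(167)), (np.uint8(0), np.uint8(91), np.uint8(172)), (np.uint8(0), np.uint8(146), np.uint8(243)), (np.uint8(0), np.uint8(147), np.uint8(245)), (np.uint8(59), np.uint8(145), np.uint8(233))]
go: roll -0.004  shift [-6.73, 60.92, -3.18] cm   (yaw now -175.4, j6 -53)
```

Run:
```python
from h import *
c=eyes.calibration('wrist'); p=monitor.sense()['ee_pos']
a=np.radians(4.7);ux=np.array([np.cos(a),np.sin(a),0])
for n,x,z in(('bot84',-.042,-.095),('frame low',-.045,-.089),('frame top',-.045,-.005),('tabbase',-.018,-.005),('tabtop-',-.018,.029),('tabtop+',.018,.029)): print(n,proj(c,p+ux*x+[0,0,z]).round(1))
im=cv2.imread('pics/w7.png'); print([(r,int(im[r,278].mean())) for r in range(126,180,2)])
```

```text
bot84 [[279.  144.4]]
frame low [[279.  140.5]]
frame top [[280.1 160.8]]
tabbase [[280.1 225.2]]
tabtop- [[280.9 257.6]]
tabtop+ [[280.8 350.7]]
[(126, 159), (128, 159), (130, 159), (132, 169), (134, 166), (136, 167), (138, 166), (140, 165), (142, 166), (144, 164), (146, 120), (148, 117), (150, 117), (152, 118), (154, 119), (156, 120), (158, 121), (160, 118), (162, 119), (164, 119), (166, 120), (168, 134), (170, 146), (172, 147), (174, 148), (176, 148), (178, 147)]
```

```bash
python3 -m jog '{"xyz":[[-0.6,3,-1],[-0.6,5.4,-1],[-0.6,5.4,-1],[-0.6,5.4,0],[-0.6,5.4,0],[-0.6,5.4,0],[-0.6,5.4,0],[-0.6,5.4,0],[-0.6,5.4,0],[-0.6,5.4,0],[-0.6,5.4,0],[0,3,0]],"roll":[0,0,0,0,0,0,0,0,0,0,0,0],"gripper":[0.2,0.2,0.2,0.2,0.2,0.2,0.2,0.2,0.2,0.2,0.2,0.2]}' 50; python3 -m jog '{"xyz":[[0,0,0],[0,0,0],[0,0,0]],"roll":[0,0,0],"gripper":[0.2,0.2,0.2]}' 50;  python3 - <<'E'
from h import *
im,c=snap('wrist','w8')
E
```

```text
time: 17.42
ee_pos: [0.4809, 0.2826, 0.2824]
eef_rot: [-180.0, -0.2, -175.3]
ft_force: [0.8, 0.0, -1.1]
opening: 0.085
finger_force: 49.4
time: 17.8
ee_pos: [0.4821, 0.2793, 0.2842]
eef_rot: [-180.0, -0.0, -175.5]
ft_force: [0.3, 0.3, -1.1]
opening: 0.087
finger_force: 49.4
```

View pics/w8.png

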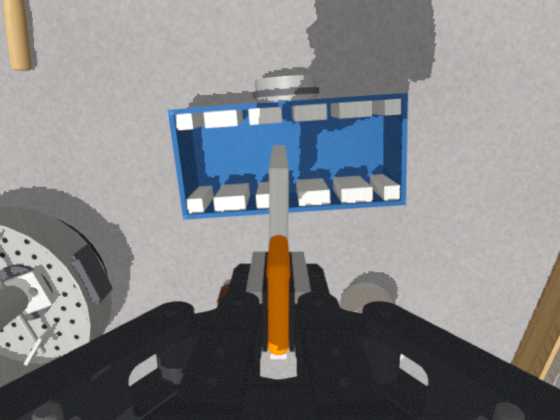

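The housing's top corners appear at (169,110), (407,95), (406,206) and (184,218), with white guides along both long sides.

```bash
cat >> h.py <<'E'
def rect4(P):  # 4 corners -x+... order: (-x,-y),(-x,+y),(+x,+y),(+x,-y)
    P=P[:,:2]; ce=P.mean(0); vy=(P[1]+P[2]-P[0]-P[3])/2; vx=(P[2]+P[3]-P[0]-P[1])/2
    return ce,np.linalg.norm(vx),np.linalg.norm(vy),np.degrees(np.arctan2(vx[1],vx[0])),np.degrees(np.arctan2(-vy[0],vy[1]))
E
python3 - <<'E'
from h import *
c=eyes.calibration('wrist')
im=cv2.imread('pics/w8.png')[:,:,::-1]
m=cv2.inRange(cv2.cvtColor(im,cv2.COLOR_RGB2HSV),(100,120,30),(125,255,255)); m[:,:140]=0
k=max(cv2.findContours(m,0,2)[0],key=cv2.contourArea); print(cv2.boundingRect(k)); ap=cv2.approxPolyDP(cv2.convexHull(k),5,True).reshape(-1,2); print(ap.tolist())
P=onz(c,[(169,110),(407,95),(406,206),(184,218)],.075); print(P.round(4)); print(rect4(P))
cv2.imwrite('pics/w8b.png',cv2.resize(im[85:225,155:425,::-1],None,fx=2.9,fy=2.9,interpolation=2))
E
```

```text
(168, 93, 239, 126)
[[405, 202], [183, 218], [168, 110], [406, 93]]
[[0.429  0.1739 0.075 ]
 [0.3985 0.3898 0.075 ]
 [0.5024 0.4064 0.075 ]
 [0.5319 0.1891 0.075 ]]
(array([0.46544236, 0.28979382]), np.float64(0.10464918928981558), np.float64(0.2187055295304141), np.float64(8.747913617659162), np.float64(7.891118766424424))
```

View pics/w8b.png

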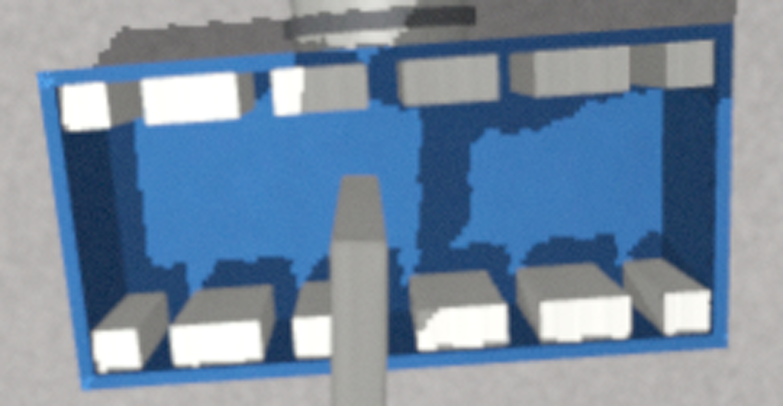

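```bash
python3 -c "
from h import *
go(.4507,.3737,.185,188.2)"
```

```text
go: roll -0.064  shift [1.77, 9.78, 9.94] cm   (yaw now -175.5, j6 12)
```

```bash
python3 -m jog '{"xyz":[[0,0,0],[0.9,4.9,0],[0.87,4.88,0],[0,0,4],[0,0,4],[0,0,1.9],[0,0,0],[0,0,0]],"roll":[-0.064,0,0,0,0,0,0,0],"gripper":[0.2,0.2,0.2,0.2,0.2,0.2,0.2,0.2]}' 50;  python3 - <<'E'
from h import *
go(.4507,.3737,.185,188.2)
im,c=snap('wrist','w9')
cv2.imwrite('pics/w9b.png',cv2.resize(im[60:300,120:440,::-1],None,fx=2.4,fy=2.4,interpolation=2))
E
```

```text
time: 18.85
ee_pos: [0.4513, 0.3746, 0.1874]
eef_rot: [180.0, 0.1, -171.8]
ft_force: [0.4, -0.1, -0.7]
opening: 0.08
finger_force: 49.6
go: roll 0.001  shift [0.07, -0.08, 0.24] cm   (yaw now -171.8, j6 19)
```

View pics/w9b.png

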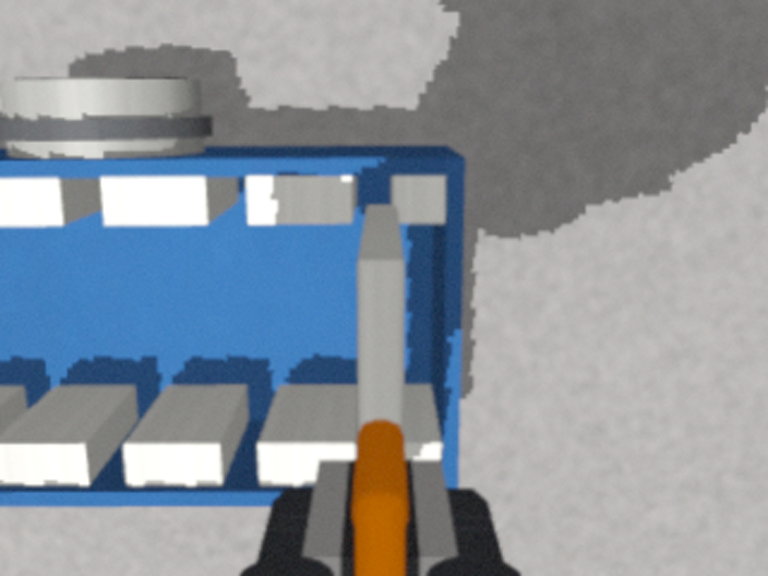

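Run:
```python
from h import *
c=eyes.calibration('wrist'); p=monitor.sense()['ee_pos']
P=onz(c,[(120+372/2.4,60+172/2.4)],.075)[0]; Q=onz(c,[(120+380/2.4,60+206/2.4)],.101)[0]; T=onz(c,(120+380/2.4,60+262/2.4),p[2]-.002)[0]
Q2=onz(c,[(120+380/2.4,60+206/2.4)],.095)[0]
a=np.radians(8.2);u=np.array([np.cos(a),np.sin(a),0])
for n,v in(('wall',P),('low',Q),('low as bottom',Q2),('frame top corner',T)): print(n,((v-p)@u).round(4))
P4=onz(c,[(120+467/2.4,60+152/2.4),(120+458/2.4,60+488/2.4)],.075); print(P4)
```

```text
wall -0.0483
low -0.0418
low as bottom -0.0411
frame top corner -0.0422
[[0.39476668 0.39050534 0.075     ]
 [0.4955329  0.40500089 0.075     ]]
```

```bash
python3 -m jog '{"xyz":[[0.3,-0.15,0],[0,0,1.5],[0,0,1.5],[0,0,1],[0,0,0],[0,0,0]],"roll":[0,0,0,0,0,0],"gripper":[0.2,0.2,0.2,0.2,0.2,0.2]}' 50
python3 - <<'E'
from h import *
im,c=snap('wrist','w10')
cv2.imwrite('pics/w10b.png',cv2.resize(im[60:300,120:440,::-1],None,fx=2.4,fy=2.4,interpolation=2))
E
```

```text
time: 19.65
ee_pos: [0.4478, 0.3727, 0.1458]
eef_rot: [-180.0, 0.0, -171.7]
ft_force: [-0.5, 0.1, -0.8]
opening: 0.085
finger_force: 49.7
```

```bash
python3 -m jog '{"xyz":[[0,0,1],[0,0,1],[0,0,1],[0,0,0.8],[0,0,0],[0,0,0]],"roll":[0,0,0,0,0,0],"gripper":[0.2,0.2,0.2,0.2,0.2,0.2]}' 50; python3 -m jog '{"xyz":[[0,0,0.3],[0,0,0.2],[0,0,0]],"roll":[0,0,0],"gripper":[0.2,0.2,0.2]}' 50
```

```text
time: 20.45
ee_pos: [0.4478, 0.3727, 0.1078]
eef_rot: [180.0, 0.0, -171.7]
ft_force: [0.1, 0.3, -2.3]
opening: 0.086
finger_force: 49.8
time: 20.82
ee_pos: [0.4482, 0.373, 0.1045]
eef_rot: [180.0, 0.1, -171.7]
ft_force: [-3.7, -1.7, 11.2]
opening: 0.084
finger_force: 51.7
```

```bash
python3 -m jog '{"xyz":[[0,0,0],[0,0,0],[0,0,0],[0,0,-3],[0,0,-5],[0,0,-5],[0,0,-3],[0,0,0],[0,0,0]],"roll":[0,0,0,0,0,0,0,0,0],"gripper":[2.4,2.4,2.4,2.4,2.4,2.4,2.4,2.4,2.4]}'
python3 - <<'E'
from h import *
im,c=snap('wrist','w11')
cv2.imwrite('pics/w11b.png',cv2.resize(im[60:260,150:430,::-1],None,fx=2.4,fy=2.4,interpolation=2))
for b in blobs(im,(5,170,120),(16,255,255),20): print(b)
a=np.radians(8.2);ce=np.array([.4482-.0005,.373]) # TCP at release
print(monitor.sense()['ee_pos'])
go(.4624,-.3653,.20,184.7)
E
```

```text
time: 21.95
ee_pos: [0.4475, 0.3725, 0.2614]
eef_rot: [-180.0, -0.1, -171.7]
ft_force: [0.2, -0.2, 0.3]
opening: 0.277
finger_force: 0.0
(array([282.3, 185.3]), np.int32(95), array([276, 172,  10,  47], dtype=int32), ((282.89190673828125, 194.85134887695312), (46.36051559448242, 8.713146209716797), 80.53767395019531))
[0.44727858 0.372398   0.26100715]
go: roll 0.062  shift [4.54, -73.65, 6.10] cm   (yaw now -171.7, j6 19)
```

View pics/w11b.png

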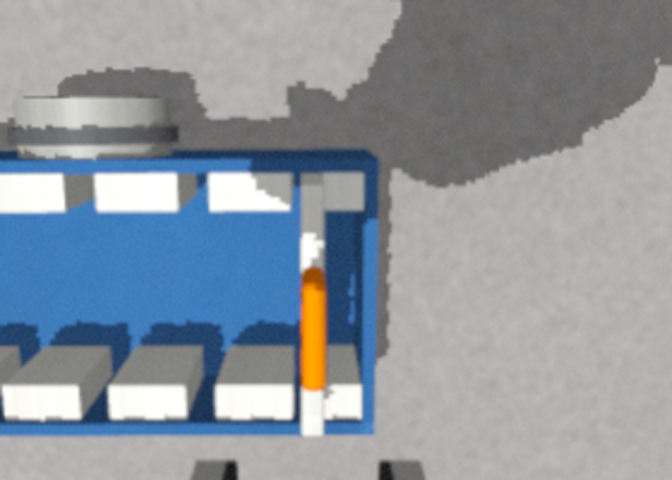

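The cassette stands in the right-hand (y=+84) slot, its tab at crop (313,330), with both ends between the guides. Next is the middle cassette.

```bash
python3 -m jog '{"xyz":[[0,-3.5,0],[0,-5.8,0],[0,-5.8,0],[0,-5.8,0],[0.5,-5.8,0],[0.5,-5.8,0],[0.5,-5.8,0],[0.6,-5.8,0],[0.6,-5.8,0],[0.6,-5.8,0],[0.6,-5.8,0],[0.6,-5.8,0]],"roll":[0,0,0,0,0,0,0,0,0,0,0,0.062],"gripper":[2.6,2.6,2.6,2.6,2.6,2.6,2.6,2.6,2.6,2.6,2.6,2.6]}'; python3 -m jog '{"xyz":[[0,-4,0],[0,-2,0],[0,0,0],[0,0,0]],"roll":[0,0,0,0],"gripper":[2.6,2.6,2.6,2.6]}';python3 - <<'E'
from h import *
go(.4617,-.3653,.20,184.7)
im,c=snap('wrist','w12')
for b in blobs(im,(5,170,120),(16,255,255),20): print(b[3],onz(c,b[3][0],.136).round(4))
E
```

```text
time: 23.5
ee_pos: [0.4992, -0.3014, 0.261]
eef_rot: [179.9, -0.1, -175.4]
ft_force: [0.7, -0.3, -0.2]
opening: 0.303
finger_force: 0.0
time: 24.0
ee_pos: [0.5046, -0.3586, 0.2618]
eef_rot: [179.9, -0.0, -175.3]
ft_force: [0.3, -0.1, 0.5]
opening: 0.306
finger_force: 0.0
go: roll 0.001  shift [4.33, -0.31, 6.18] cm   (yaw now -175.3, j6 -52)
((273.4999694824219, 143.5), (42.99999237060547, 8.999998092651367), 90.0) [[ 0.4657 -0.3658  0.136 ]]
((223.5389862060547, 152.16806030273438), (44.8973503112793, 10.375052452087402), 80.7538833618164) [[ 0.4748 -0.4011  0.136 ]]
```

```bash
python3 -m jog '{"xyz":[[4.1,-0.3,2],[0,0,5],[0,0,5],[0,0,3.4],[0,0,0],[0,0,0],[0,0,0],[0,0,0],[0,0,0],[0,0,0],[0,0,0]],"roll":[0,0,0,0,0,0,0,0,0,0,0],"gripper":[2.6,2.6,2.6,2.6,2.6,2.6,0.2,0.2,0.2,0.2,0.2]}' 50;python3 -m jog '{"xyz":[[0,0,-4],[0,0,-6],[0,0,-5],[0,0,-1],[0,0,0],[0,0,0]],"roll":[0,0,0,0,0,0],"gripper":[0.2,0.2,0.2,0.2,0.2,0.2]}' 50;python3 - <<'E'
from h import *
im,c=snap('wrist','w13'); g=cv2.imread('pics/w7.png')[:,:,::-1]
for n,i in(('old',g),('new',im)):
    col=i[:,278].mean(1); d=np.diff(cv2.blur(col,(1,3)).ravel()); print(n,[(r,int(d[r])) for r in range(100,370) if abs(d[r])>9])
    print([b[3] for b in blobs(i,(5,170,120),(16,255,255),300)])
E
```

```text
time: 25.42
ee_pos: [0.4651, -0.3664, 0.111]
eef_rot: [-179.9, 0.1, -175.3]
ft_force: [-0.6, 2.6, 6.7]
opening: 0.08
finger_force: 49.8
time: 26.18
ee_pos: [0.4638, -0.3656, 0.2668]
eef_rot: [179.9, -0.1, -175.3]
ft_force: [-0.0, -0.6, -2.7]
opening: 0.082
finger_force: 49.0
old [(115, 9), (116, 17), (117, 17), (118, 10), (144, -15), (145, -15), (146, -9), (233, -17), (234, -24), (235, -20), (236, -9), (348, 14), (349, 14), (353, 23), (354, 32), (355, 26), (357, -12), (358, -19), (359, -16)]
[((173.33555603027344, 203.76254272460938), (50.49711608886719, 15.753000259399414), 79.91940307617188), ((278.0, 292.0), (112.0, 22.0), 90.0)]
new [(119, 14), (120, 19), (121, 32), (122, 33), (123, 26), (124, 10), (127, -9), (128, -23), (129, -27), (130, -18), (138, -11), (139, -14), (223, -20), (224, -25), (225, -15), (337, 15), (338, 33), (339, 40), (340, 30), (341, 12), (346, -18), (347, -18), (348, -13)]
[((277.9999694824219, 282.0), (19.999996185302734, 113.99998474121094), 0.0)]
```

```bash
python3 -m jog '{"xyz":[[-0.2,3,-1],[-0.4,5.4,-1],[-0.5,5.4,0],[-0.5,5.4,0],[-0.5,5.4,0],[-0.5,5.4,0],[-0.5,5.4,0],[-0.5,5.4,0],[-0.5,5.4,0],[-0.5,5.4,0],[-0.4,5.4,0],[0,5.4,0]],"roll":[0,0,0,0,0,0,0,0,0,0,0,-0.062],"gripper":[0.2,0.2,0.2,0.2,0.2,0.2,0.2,0.2,0.2,0.2,0.2,0.2]}' 50; python3 -m jog '{"xyz":[[0,3,0],[0,0,0],[0,0,0],[0,0,0]],"roll":[0,0,0,0],"gripper":[0.2,0.2,0.2,0.2]}' 50;  python3 -c "
from h import *
go(.4632,.2900,.19,188.3)"
```

```text
time: 27.72
ee_pos: [0.462, 0.2617, 0.287]
eef_rot: [-180.0, -0.1, -171.7]
ft_force: [0.4, -0.0, -1.1]
opening: 0.082
finger_force: 49.1
time: 28.22
ee_pos: [0.4586, 0.2887, 0.2882]
eef_rot: [-180.0, -0.0, -171.8]
ft_force: [0.4, -0.7, -0.8]
opening: 0.083
finger_force: 49.2
go: roll -0.002  shift [-0.47, 0.06, 9.82] cm   (yaw now -171.8, j6 10)
```

```bash
python3 -m jog '{"xyz":[[-0.45,0.05,4],[0,0,4],[0,0,1.8],[0,0,0],[0,0,0],[0,0,0]],"roll":[0,0,0,0,0,0],"gripper":[0.2,0.2,0.2,0.2,0.2,0.2]}' 50
python3 - <<'E'
from h import *
im,c=snap('wrist','w14')
go(.4632,.2900,.155,188.3)
cv2.imwrite('pics/w14b.png',cv2.resize(im[60:300,120:440,::-1],None,fx=2.4,fy=2.4,interpolation=2))
E
```

```text
time: 28.98
ee_pos: [0.4637, 0.291, 0.1922]
eef_rot: [180.0, 0.1, -171.7]
ft_force: [0.2, 0.3, -0.8]
opening: 0.083
finger_force: 49.2
go: roll -0.001  shift [0.05, -0.10, 3.69] cm   (yaw now -171.7, j6 10)
```

View pics/w14b.png

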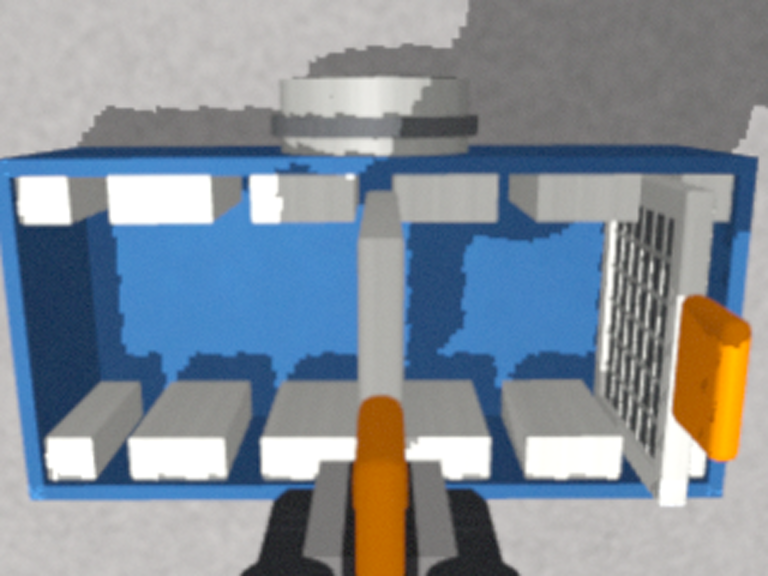

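The slot gap spans crop x 358–393 and the cassette foot is centred at 381, so it lines up.

```bash
python3 -m jog '{"xyz":[[0.05,-0.12,1],[0,0,1.5],[0,0,1.2],[0,0,1],[0,0,1],[0,0,1],[0,0,1],[0,0,0],[0,0,0]],"roll":[0,0,0,0,0,0,0,0,0],"gripper":[0.2,0.2,0.2,0.2,0.2,0.2,0.2,0.2,0.2]}' 50; python3 -m jog '{"xyz":[[0,0,0.4],[0,0,0.3],[0,0,0]],"roll":[0,0,0],"gripper":[0.2,0.2,0.2]}' 50
```

```text
time: 30.15
ee_pos: [0.4627, 0.2896, 0.1138]
eef_rot: [-180.0, 0.0, -171.7]
ft_force: [0.4, 0.2, -0.8]
opening: 0.084
finger_force: 49.2
time: 30.52
ee_pos: [0.4632, 0.2899, 0.109]
eef_rot: [180.0, 0.1, -171.7]
ft_force: [-6.1, -1.5, 16.8]
opening: 0.084
finger_force: 51.9
```

Home on the floor. I release it and return for the third.

```bash
python3 -m jog '{"xyz":[[0,0,0],[0,0,0],[0,0,0],[0,0,-3],[0,0,-5],[0,0,-5],[0,0,-3],[0,0,0]],"roll":[0,0,0,0,0,0,0,0],"gripper":[2.4,2.4,2.4,2.4,2.4,2.4,2.4,2.4]}'; python3 -m jog '{"xyz":[[0,-3.5,0],[0.2,-5.8,0],[0.2,-5.8,0],[0.2,-5.8,0],[0.2,-5.8,0],[0.5,-5.8,0],[0.5,-5.8,0],[0.5,-5.8,0],[0.5,-5.8,0],[0.5,-5.8,0],[0.5,-5.8,0],[0.5,-5.8,0]],"roll":[0,0,0,0,0,0,0,0,0,0,0,0.062],"gripper":[2.6,2.6,2.6,2.6,2.6,2.6,2.6,2.6,2.6,2.6,2.6,2.6]}'; python3 -m jog '{"xyz":[[0,-2,0],[0,0,0],[0,0,0]],"roll":[0,0,0],"gripper":[2.6,2.6,2.6]}';python3 - <<'E'
from h import *
im,c=snap('wrist','w15')
go(.4755,-.404,.115,184.7)
for b in blobs(im,(5,170,120),(16,255,255),20): print(b[3],onz(c,b[3][0],.136).round(4))
E
```

```text
time: 31.52
ee_pos: [0.4636, 0.2899, 0.2691]
eef_rot: [180.0, 0.2, -171.7]
ft_force: [-0.4, -0.4, -0.6]
opening: 0.28
finger_force: 0.0
time: 33.02
ee_pos: [0.5162, -0.3843, 0.2649]
eef_rot: [179.9, -0.1, -175.4]
ft_force: [0.9, -0.2, 0.6]
opening: 0.302
finger_force: 0.0
time: 33.4
ee_pos: [0.5183, -0.4015, 0.2659]
eef_rot: [179.9, -0.0, -175.3]
ft_force: [0.5, -0.7, 0.6]
opening: 0.305
finger_force: 0.0
go: roll 0.001  shift [4.30, 0.08, 15.14] cm   (yaw now -175.2, j6 -54)
((277.5, 140.0), (48.0, 9.0), 90.0) [[ 0.4771 -0.406   0.136 ]]
```

```bash
python3 -m jog '{"xyz":[[4.2,0.2,2],[0,0,5],[0,0,5],[0,0,3.4],[0,0,0],[0,0,0],[0,0,0],[0,0,0],[0,0,0],[0,0,0],[0,0,0]],"roll":[0,0,0,0,0,0,0,0,0,0,0],"gripper":[2.6,2.6,2.6,2.6,2.6,2.6,0.2,0.2,0.2,0.2,0.2]}' 50;python3 -m jog '{"xyz":[[0,0,-4],[0,0,-6],[0,0,-5],[0,0,-1],[0,0,0],[0,0,0]],"roll":[0,0,0,0,0,0],"gripper":[0.2,0.2,0.2,0.2,0.2,0.2]}' 50;python3 - <<'E'
from h import *
im,c=snap('wrist','w16'); g=cv2.imread('pics/w13.png')[:,:,::-1]
for n,i in(('old',g),('new',im)):
    col=i[:,278].mean(1); d=np.diff(cv2.blur(col,(1,3)).ravel()); print(n,[(r,int(d[r])) for r in range(100,370) if abs(d[r])>9])
    print([b[3] for b in blobs(i,(5,170,120),(16,255,255),300)])
E
```

```text
time: 34.83
ee_pos: [0.4773, -0.4051, 0.1152]
eef_rot: [-179.8, 0.1, -175.3]
ft_force: [0.8, 0.3, 7.2]
opening: 0.08
finger_force: 49.9
time: 35.58
ee_pos: [0.4759, -0.4035, 0.2705]
eef_rot: [179.9, -0.1, -175.3]
ft_force: [0.3, 0.4, -1.1]
opening: 0.086
finger_force: 49.3
old [(119, 14), (120, 19), (121, 32), (122, 33), (123, 26), (124, 10), (127, -9), (128, -23), (129, -27), (130, -18), (138, -11), (139, -14), (223, -20), (224, -25), (225, -15), (337, 15), (338, 33), (339, 40), (340, 30), (341, 12), (346, -18), (347, -18), (348, -13)]
[((277.9999694824219, 282.0), (19.999996185302734, 113.99998474121094), 0.0)]
new [(111, 16), (112, 15), (113, 9), (120, 11), (121, 18), (122, 21), (123, 15), (138, -11), (139, -24), (140, -33), (141, -29), (142, -15), (222, -9), (223, -19), (224, -22), (225, -14), (334, 13), (335, 30), (336, 37), (337, 23), (342, -12), (343, -23), (344, -21), (345, -13)]
[((278.0, 279.5), (109.0, 20.0), 90.0)]
```

```bash
python3 -m jog '{"xyz":[[-0.2,3,-1],[-0.4,5.4,-1],[-0.5,5.4,0],[-0.5,5.4,0],[-0.5,5.4,0],[-0.5,5.4,0],[-0.5,5.4,0],[-0.5,5.4,0],[-0.5,5.4,0],[-0.5,5.4,0],[-0.4,5.4,0],[0,4,0]],"roll":[0,0,0,0,0,0,0,0,0,0,0,-0.062],"gripper":[0.2,0.2,0.2,0.2,0.2,0.2,0.2,0.2,0.2,0.2,0.2,0.2]}' 50; python3 -m jog '{"xyz":[[0,0,0],[0,0,0],[0,0,0],[0,0,0]],"roll":[0,0,0,0],"gripper":[0.2,0.2,0.2,0.2]}' 50;  python3 -c "
from h import *
go(.4739,.2068,.192,188.3)"
```

```text
time: 37.12
ee_pos: [0.4751, 0.2101, 0.291]
eef_rot: [180.0, -0.1, -171.6]
ft_force: [0.5, 0.7, -1.7]
opening: 0.083
finger_force: 49.3
time: 37.62
ee_pos: [0.4762, 0.2072, 0.2925]
eef_rot: [-180.0, -0.0, -171.8]
ft_force: [-0.8, 0.2, -2.1]
opening: 0.075
finger_force: 49.3
go: roll -0.002  shift [0.24, -0.00, 10.05] cm   (yaw now -171.8, j6 1)
```

```bash
python3 -m jog '{"xyz":[[0.24,0,4],[0,0,4],[0,0,2],[0,0,0],[0,0,0],[0,0,0]],"roll":[0,0,0,0,0,0],"gripper":[0.2,0.2,0.2,0.2,0.2,0.2]}' 50
python3 - <<'E'
from h import *
go(.4739,.2068,.16,188.3)
E
python3 -m jog '{"xyz":[[0,0,1],[0,0,1.5],[0,0,1],[0,0,0],[0,0,0]],"roll":[0,0,0,0,0],"gripper":[0.2,0.2,0.2,0.2,0.2]}' 50
```

```text
time: 38.38
ee_pos: [0.4744, 0.2077, 0.194]
eef_rot: [-180.0, 0.1, -171.8]
ft_force: [-0.0, 0.7, -1.1]
opening: 0.08
finger_force: 49.3
go: roll -0.001  shift [0.07, -0.08, 3.40] cm   (yaw now -171.8, j6 1)
time: 39.0
ee_pos: [0.4737, 0.2077, 0.1577]
eef_rot: [-180.0, 0.0, -171.7]
ft_force: [-0.4, 0.0, -1.1]
opening: 0.078
finger_force: 49.3
```

```bash
python3 -m jog '{"xyz":[[0,-0.08,1],[0,0,1],[0,0,1],[0,0,1],[0,0,0],[0,0,0]],"roll":[0,0,0,0,0,0],"gripper":[0.2,0.2,0.2,0.2,0.2,0.2]}' 50;python3 -m jog '{"xyz":[[0,0,0.3],[0,0,0.2],[0,0,0]],"roll":[0,0,0],"gripper":[0.2,0.2,0.2]}' 50
```

```text
time: 39.75
ee_pos: [0.4739, 0.2069, 0.1178]
eef_rot: [-180.0, 0.0, -171.7]
ft_force: [-0.2, 0.4, -1.8]
opening: 0.083
finger_force: 49.4
time: 40.12
ee_pos: [0.474, 0.2069, 0.1132]
eef_rot: [-180.0, 0.0, -171.7]
ft_force: [-1.4, -0.5, 3.8]
opening: 0.08
finger_force: 50.0
```

```bash
python3 -m jog '{"xyz":[[0,0,0.1],[0,0,0],[0,0,0],[0,0,0],[0,0,-3],[0,0,-5],[0,0,-5],[0,0,-3],[-3,2,0],[-5,2,0],[-5,2,0],[-3,0,0]],"roll":[0,0,0,0,0,0,0,0,0,0,0,0],"gripper":[2.4,2.4,2.4,2.4,2.4,2.4,2.4,2.4,3,3,3,3]}'; python3 -m jog '{"xyz":[[0,0,0],[0,0,0],[0,0,0]],"roll":[0,0,0],"gripper":[3,3,3]}';python3 - <<'E'
from h import *
im,c=snap('wrist','w17')
t,ct=snap('top','t17')
print('key',[(b[3],b[1],onz(c,b[3][0],.076).round(4)) for b in blobs(im,(0,170,100),(4,255,255),40)+blobs(im,(176,170,100),(180,255,255),40)])
print('block',[(b[3],b[1],onz(c,b[3][0],.04).round(4)) for b in blobs(im,(0,60,20),(18,255,120),300)])
print('tabs top',[(b[0],b[1],onz(ct,b[0],.125).round(3)) for b in blobs(t,(5,170,130),(16,255,255),8)])
print('redtop',[(b[0],b[1],onz(ct,b[0],.07).round(3)) for b in blobs(t,(0,200,120),(4,255,255),8)])
E
```

```text
time: 41.62
ee_pos: [0.6248, 0.2907, 0.2702]
eef_rot: [180.0, -0.0, -171.7]
ft_force: [-0.1, -0.4, 0.5]
opening: 0.354
finger_force: 0.0
time: 42.0
ee_pos: [0.6229, 0.2892, 0.2725]
eef_rot: [180.0, 0.1, -171.7]
ft_force: [-0.1, 0.8, -0.2]
opening: 0.348
finger_force: 0.0
key [(((256.6499938964844, 223.45001220703125), (41.10960388183594, 12.33288288116455), 71.56504821777344), np.int32(403), array([[0.6696, 0.2746, 0.076 ]]))]
block [(((265.68487548828125, 194.88902282714844), (76.55717468261719, 42.89604949951172), 23.88650131225586), np.int32(528), array([[0.6494, 0.2794, 0.04  ]])), (((261.3000183105469, 215.6000213623047), (41.59086227416992, 16.994115829467773), 63.43495178222656), np.int32(388), array([[0.6723, 0.2779, 0.04  ]])), (((550.1279907226562, 277.3086853027344), (33.29686737060547, 105.30570983886719), 26.175291061401367), np.int32(2246), array([[0.6979, 0.6096, 0.04  ]])), (((70.96961212158203, 273.4226989746094), (54.03748321533203, 20.589248657226562), 41.987213134765625), np.int32(371), array([[0.7696, 0.0768, 0.04  ]])), (((36.5000114440918, 303.5000305175781), (63.639610290527344, 46.66904830932617), 45.0), np.int32(1605), array([[0.8142, 0.0361, 0.04  ]]))]
tabs top [(array([198.5, 254.7]), np.int32(35), array([[0.473, 0.205, 0.125]])), (array([164.8, 258.5]), np.int32(40), array([[0.461, 0.29 , 0.125]]))]
redtop [(array([182.1, 181.8]), np.int32(24), array([[0.672, 0.274, 0.07 ]]))]
```

```bash
python3 -c "
from h import *
go(.671,.275,.19,206.7)"
```

```text
go: roll -0.322  shift [-3.65, -3.43, 8.25] cm   (yaw now -171.7, j6 6)
```

```bash
python3 -m jog '{"xyz":[[0,0,0],[0,0,0],[-1.85,-1.7,4],[-1.8,-1.7,4],[0,0,0],[0,0,0],[0,0,0]],"roll":[-0.161,-0.161,0,0,0,0,0],"gripper":[3,3,3,3,3,3,3]}';python3 - <<'E'
from h import *
im,c=snap('wrist','w18'); s,cs=snap('side','s18'); p=monitor.sense()['ee_pos']
hsv=cv2.cvtColor(im,cv2.COLOR_RGB2HSV)
m=cv2.inRange(hsv,(0,150,60),(5,255,255))|cv2.inRange(hsv,(175,150,60),(180,255,255))
k=max(cv2.findContours(m,0,2)[0],key=cv2.contourArea); print(cv2.minAreaRect(k),cv2.contourArea(k)); print(cv2.approxPolyDP(cv2.convexHull(k),2,True).reshape(-1,2).tolist())
# brightness rows inside the blob, to separate top face from side face
x,y,w,h=cv2.boundingRect(k); 
for r in range(y,y+h,5): print(r,[int(v) for v in hsv[r,x-2:x+w+2,2]])
print('side red',[(b[0],b[1],b[2]) for b in blobs(s,(0,180,100),(4,255,255),20)])
E
```

```text
time: 42.98
ee_pos: [0.6717, 0.2759, 0.1944]
eef_rot: [-179.9, 0.2, -153.3]
ft_force: [-0.4, -0.0, 0.2]
opening: 0.35
finger_force: 0.0
((276.0, 197.0), (54.0, 12.0), 90.0) 562.0
[[278, 170], [282, 178], [281, 221], [276, 224], [270, 219], [272, 171]]
170 [86, 84, 84, 80, 77, 80, 87, 100, 104, 98, 96, 86, 84, 79, 82, 82, 82]
175 [142, 141, 135, 125, 117, 114, 115, 119, 116, 118, 118, 114, 116, 109, 91, 81, 78]
180 [142, 137, 123, 122, 130, 135, 139, 141, 141, 142, 136, 135, 134, 120, 100, 84, 81]
185 [146, 142, 131, 129, 135, 139, 140, 142, 144, 142, 140, 139, 135, 126, 107, 89, 84]
190 [146, 143, 150, 187, 196, 196, 211, 221, 219, 212, 197, 184, 180, 166, 125, 90, 82]
195 [143, 130, 151, 193, 209, 214, 220, 223, 221, 214, 205, 200, 190, 167, 122, 88, 85]
200 [146, 129, 151, 191, 209, 216, 219, 223, 220, 215, 205, 198, 190, 168, 123, 84, 83]
205 [146, 145, 157, 191, 207, 216, 219, 224, 219, 213, 197, 191, 186, 165, 119, 86, 87]
210 [150, 152, 162, 189, 207, 215, 219, 223, 219, 213, 206, 198, 189, 167, 147, 146, 149]
215 [146, 145, 160, 189, 208, 214, 220, 222, 221, 211, 205, 198, 190, 166, 145, 143, 147]
220 [134, 131, 138, 181, 206, 214, 220, 223, 220, 211, 204, 197, 188, 165, 140, 137, 141]
side red [(array([283.6, 177. ]), np.int32(20), array([279, 175,   9,   4], dtype=int32)), (array([252.1, 309.5]), np.int32(185), array([243, 300,  18,  18], dtype=int32))]
```

Run:
```python
from h import *
c=eyes.calibration('wrist')
K0=onz(c,(276,198),.076)[0]; print(K0)
go(K0[0],K0[1]+.001,.048,205)
```

```text
[0.67168981 0.27296062 0.076     ]
go: roll 0.030  shift [0.07, -0.17, 14.57] cm   (yaw now -153.3, j6 -15)
```

```bash
python3 -m jog '{"xyz":[[0.07,-0.17,3],[0,0,4],[0,0,4],[0,0,3.6],[0,0,0],[0,0,0]],"roll":[0.03,0,0,0,0,0],"gripper":[3,3,3,3,3,3]}'; python3 -m jog '{"xyz":[[0,0,0],[0,0,0],[0,0,0],[0,0,0],[0,0,0],[0,0,0],[0,0,0]],"roll":[0,0,0,0,0,0,0],"gripper":[1.8,0.9,0.2,0.2,0.2,0.2,0.2]}' 50
```

```text
time: 43.82
ee_pos: [0.6723, 0.2738, 0.0478]
eef_rot: [-180.0, 0.1, -155.0]
ft_force: [0.5, -0.2, 0.2]
opening: 0.351
finger_force: 0.0
time: 44.7
ee_pos: [0.6723, 0.2737, 0.0471]
eef_rot: [-180.0, 0.1, -155.0]
ft_force: [-0.1, 0.8, 6.1]
opening: 0.097
finger_force: 49.1
```

```bash
python3 -m jog '{"xyz":[[0,0,-2],[0,0,-4],[0,0,-6],[0,0,-5],[0,0,0],[0,0,0],[0,0,0],[0,0,0]],"roll":[0,0,0,0,0.117,0.116,0.116,0],"gripper":[0.2,0.2,0.2,0.2,0.2,0.2,0.2,0.2]}' 50
python3 - <<'E'
from h import *
im,c=snap('wrist','w19'); p=monitor.sense()['ee_pos']
hsv=cv2.cvtColor(im,cv2.COLOR_RGB2HSV)
m=cv2.inRange(hsv,(0,150,60),(5,255,255))|cv2.inRange(hsv,(175,150,60),(180,255,255))
k=max(cv2.findContours(m,0,2)[0],key=cv2.contourArea); print(cv2.minAreaRect(k),cv2.approxPolyDP(cv2.convexHull(k),2,True).reshape(-1,2).tolist())
R=np.radians(monitor.sense()['eef_rot'][2]);u=np.array([np.cos(R),np.sin(R),0])
for x,z in((.018,.0289),(-.018,.0289),(.018,-.0071)): print(proj(c,p+u*x+[0,0,z]).round(1))
col=hsv[:,278,2].astype(int); print([int(v) for v in col[215:380:2]])
go(.62,-.249,.22,185)
E
```

```text
time: 45.7
ee_pos: [0.6715, 0.2734, 0.2167]
eef_rot: [-180.0, 0.0, -175.0]
ft_force: [-0.3, 0.7, -0.7]
opening: 0.099
finger_force: 48.8
((278.0, 293.5), (117.0, 26.0), 90.0) [[279, 235], [286, 239], [290, 254], [290, 342], [284, 351], [274, 352], [266, 342], [265, 265], [269, 241]]
[[280.9 257.5]]
[[280.9 350.3]]
[[280.2 223.5]]
[130, 134, 133, 149, 170, 173, 174, 175, 178, 168, 122, 116, 116, 118, 118, 115, 117, 117, 118, 117, 115, 119, 118, 119, 122, 131, 136, 139, 143, 141, 143, 143, 142, 144, 143, 143, 145, 143, 142, 145, 145, 145, 143, 141, 143, 141, 143, 140, 142, 143, 142, 141, 143, 143, 143, 142, 144, 142, 141, 142, 140, 143, 144, 143, 143, 180, 218, 216, 210, 195, 175, 175, 174, 174, 177, 176, 171, 170, 174, 177, 175, 173, 95]
go: roll 0.002  shift [9.69, -51.60, -0.35] cm   (yaw now -174.9, j6 7)
```

Run:
```python
from h import *
im=cv2.imread('pics/w19.png'); c=eyes.calibration('wrist'); p=monitor.sense()['ee_pos']
R=np.radians(monitor.sense()['eef_rot'][2]);u=np.array([np.cos(R),np.sin(R),0])
for x,z in((.007,-.0071),(.007,-.0221),(.005,-.0271)): print(proj(c,p+u*x+[0,0,z]).round(1))
for r in range(205,242,3): print(r,[int(v) for v in im[r,262:296:2].mean(1)])
```

```text
[[280.2 247.9]]
[[280.  235.9]]
[[280.  236.3]]
205 [100, 96, 93, 95, 96, 95, 96, 99, 97, 97, 98, 99, 97, 101, 96, 99, 97]
208 [96, 96, 94, 97, 95, 98, 99, 96, 97, 98, 96, 97, 96, 93, 94, 92, 93]
211 [97, 96, 97, 100, 98, 99, 100, 95, 91, 87, 88, 90, 90, 86, 82, 86, 87]
214 [98, 96, 96, 91, 92, 88, 84, 88, 83, 83, 88, 87, 91, 88, 85, 90, 89]
217 [86, 89, 87, 89, 86, 85, 85, 87, 86, 82, 85, 87, 91, 116, 146, 162, 172]
220 [84, 86, 86, 86, 83, 85, 89, 87, 91, 115, 141, 165, 171, 172, 171, 171, 173]
223 [87, 83, 88, 83, 91, 115, 147, 165, 167, 169, 170, 171, 170, 171, 171, 171, 173]
226 [95, 117, 150, 165, 171, 172, 175, 173, 170, 171, 174, 176, 174, 174, 175, 173, 172]
229 [174, 174, 174, 172, 174, 172, 172, 171, 172, 170, 169, 171, 172, 173, 172, 170, 168]
232 [180, 177, 177, 174, 172, 168, 171, 175, 175, 176, 176, 172, 170, 171, 174, 174, 173]
235 [177, 175, 173, 173, 168, 143, 114, 79, 67, 80, 124, 145, 169, 168, 172, 171, 167]
238 [168, 167, 163, 163, 96, 48, 48, 55, 53, 50, 51, 51, 88, 166, 171, 172, 165]
241 [170, 169, 166, 124, 54, 44, 52, 56, 51, 46, 52, 48, 51, 128, 172, 171, 170]
```

```bash
python3 -m jog '{"xyz":[[0.5,-3,0],[0.5,-5,0],[0.5,-5,0],[0.5,-5,0],[0.5,-5,0],[0.5,-5,0],[0.5,-5,0],[0.5,-5,0],[0.5,-5,0],[0.5,-4.5,0],[0.5,-4,0],[0,0,0]],"roll":[0,0,0,0,0,0,0,0,0,0,0,0],"gripper":[0.2,0.2,0.2,0.2,0.2,0.2,0.2,0.2,0.2,0.2,0.2,0.2]}' 50; python3 -m jog '{"xyz":[[0,0,0],[0,0,0]],"roll":[0,0],"gripper":[0.2,0.2]}' 50;  python3 - <<'E'
from h import *
im,c=snap('wrist','w20'); p=monitor.sense()['ee_pos']; print(p)
print('brass',[(b[0],b[1],b[2],onz(c,b[0],.064)[0].round(4)) for b in blobs(im,(14,90,60),(34,255,255),40)])
print('red',[(b[0],b[1],onz(c,b[0],.058)[0].round(4)) for b in blobs(im,(0,150,60),(5,255,255),40)])
E
```

```text
time: 47.25
ee_pos: [0.6609, -0.2475, 0.2155]
eef_rot: [-180.0, -0.0, -175.1]
ft_force: [0.2, 1.4, -0.5]
opening: 0.096
finger_force: 48.9
time: 47.5
ee_pos: [0.6618, -0.2432, 0.216]
eef_rot: [-180.0, 0.0, -174.9]
ft_force: [0.1, -0.4, -0.9]
opening: 0.101
finger_force: 48.9
[ 0.6618392  -0.24317649  0.21594568]
brass [(array([272.2, 159.8]), np.int32(773), array([258, 144,  30,  32], dtype=int32), array([ 0.6387, -0.2507,  0.064 ])), (array([513.9, 207.4]), np.int32(65), array([509, 203,  10,   9], dtype=int32), array([ 0.6599, -0.0468,  0.064 ])), (array([501.6, 327.8]), np.int32(87), array([498, 320,  10,  21], dtype=int32), array([ 0.7736, -0.0275,  0.064 ])), (array([546.5, 359.2]), np.int32(1103), array([529, 331,  31,  56], dtype=int32), array([0.8044, 0.0259, 0.064 ]))]
red [(array([300. , 113.3]), np.int32(143), array([ 0.6012, -0.2321,  0.058 ])), (array([327.6, 192.3]), np.int32(912), array([ 0.6625, -0.2027,  0.058 ])), (array([277.9, 294.8]), np.int32(2531), array([ 0.7603, -0.2353,  0.058 ]))]
```

```bash
cat >> h.py <<'E'
def slot(im,c,tune=90):
    h=cv2.cvtColor(im,cv2.COLOR_RGB2HSV); m=cv2.inRange(h,(14,90,60),(34,255,255)); m[250:]=0;m[:,:200]=0;m[:,360:]=0
    k=np.vstack([q for q in cv2.findContours(m,0,2)[0] if cv2.contourArea(q)>30]); hull=cv2.convexHull(k); M=cv2.minEnclosingCircle(hull); print('disc',M)
    f=np.zeros_like(m); cv2.fillConvexPoly(f,hull,255); f=cv2.erode(f,np.ones((3,3)))
    q=cv2.bitwise_and(f,cv2.inRange(h[:,:,2],0,tune)); n,l,st,ce=cv2.connectedComponentsWithStats(q)
    i=1+np.argmax(st[1:,4]); r=cv2.minAreaRect(np.argwhere(l==i)[:,::-1].astype(np.float32)); b=cv2.boxPoints(r)
    a,b2=(b[1]-b[0],b[2]-b[1]); d=a if np.hypot(*a)>np.hypot(*b2) else b2
    P=onz(c,[r[0],np.array(r[0])+d/2,np.array(r[0])-d/2,M[0]],.064); v=P[1]-P[2]
    print('slot px',r,'world',P[0],'disc',P[3],'len',np.linalg.norm(v),'yaw',np.degrees(np.arctan(v[1]/v[0])))
E
python3 - <<'E'
from h import *
im=cv2.imread('pics/w20.png')[:,:,::-1].copy(); c=eyes.calibration('wrist')
v=cv2.cvtColor(im,cv2.COLOR_RGB2HSV)[:,:,2]
for r in range(142,180,3): print(r,[int(x) for x in v[r,254:292:2]])
slot(im,c,100)
E
```

```text
142 [120, 128, 132, 129, 125, 118, 114, 113, 110, 109, 110, 111, 111, 117, 126, 127, 132, 131, 125]
145 [126, 127, 125, 115, 115, 118, 117, 124, 120, 123, 124, 121, 121, 122, 122, 121, 123, 127, 131]
148 [129, 121, 137, 142, 144, 146, 152, 150, 149, 149, 149, 147, 148, 150, 149, 151, 121, 121, 126]
151 [179, 114, 138, 149, 150, 153, 145, 107, 72, 67, 82, 112, 148, 150, 153, 153, 127, 112, 119]
154 [168, 110, 192, 224, 201, 156, 147, 101, 34, 41, 73, 96, 146, 152, 155, 153, 131, 114, 124]
157 [146, 112, 196, 248, 248, 235, 222, 139, 33, 35, 74, 96, 149, 155, 166, 165, 138, 116, 109]
160 [128, 109, 177, 246, 247, 248, 244, 171, 36, 32, 59, 79, 173, 173, 244, 244, 204, 114, 108]
163 [147, 102, 157, 245, 248, 246, 243, 183, 50, 31, 30, 69, 228, 246, 245, 244, 221, 118, 115]
166 [174, 101, 129, 245, 247, 245, 243, 197, 102, 105, 108, 117, 220, 245, 245, 246, 233, 116, 138]
169 [207, 153, 120, 234, 246, 244, 245, 216, 126, 129, 122, 129, 210, 244, 247, 248, 242, 136, 207]
172 [216, 208, 169, 225, 244, 244, 247, 240, 237, 241, 240, 241, 243, 245, 246, 243, 243, 209, 220]
175 [210, 218, 211, 218, 210, 200, 187, 179, 161, 158, 141, 130, 122, 120, 123, 182, 215, 219, 209]
178 [196, 203, 214, 215, 213, 201, 178, 156, 137, 123, 121, 149, 176, 196, 213, 216, 210, 199, 190]
disc ((272.5, 160.0), 18.82162857055664)
slot px ((272.5, 158.5), (15.0, 7.0), 90.0) world [ 0.63771176 -0.25055832  0.064     ] disc [ 0.63890083 -0.25045644  0.064     ] len 0.011922450727821093 yaw 4.897488392754205
```

```bash
python3 -c "
from h import *
go(.6390,-.2493,.105,189)"
```

```text
go: roll -0.068  shift [2.35, -0.25, 11.09] cm   (yaw now -174.9, j6 -36)
```

```bash
python3 -m jog '{"xyz":[[0,0,0],[2.35,-0.25,2],[0,0,4],[0,0,3],[0,0,0],[0,0,0],[0,0,0]],"roll":[-0.068,0,0,0,0,0,0],"gripper":[0.2,0.2,0.2,0.2,0.2,0.2,0.2]}' 50
python3 - <<'E'
from h import *
go(.6390,-.2493,.105,189)
im,c=snap('wrist','w21'); v=cv2.cvtColor(im,cv2.COLOR_RGB2HSV); 
for r in range(168,240,4): print(r,''.join('R' if (h<6 or h>174) and s>150 else 'b' if 13<h<35 and s>90 and vv>60 else '#' if vv<85 else '.' for h,s,vv in v[r,235:325:1]))
E
```

```text
time: 48.42
ee_pos: [0.6398, -0.2509, 0.1278]
eef_rot: [-179.9, 0.1, -171.1]
ft_force: [1.2, -0.1, -0.2]
opening: 0.095
finger_force: 48.9
go: roll -0.002  shift [0.05, 0.17, 2.28] cm   (yaw now -171.1, j6 -41)
168 ..........................................................................................
172 ..........................................................................................
176 ..........................................................................................
180 ..........................................................................................
184 ..........................................................................................
188 ..........................................................................................
192 ..........................................................................................
196 ...........................................bbbbb..........................................
200 ................................bbbbbbbbbbbbbbbbbbbbbbbbbbbb..............................
204 ...........................bbbbbbbbbbbbbbbbbbbbbbbbbbbbbbbbbbbbbb.........................
208 ...........................bbbbbbbbbbbbbbbbbbbbbbbbbbbbbbbbbbbbbb.........................
212 ...........................bbbbbbbbbbbbbb##########bbbbbbbbbbbbbb.........................
216 ..........................bbbbbbbbbbbbbbb##########bbbbbbbbbbbbbb.........................
220 ..........................bbbbbbbbbbbbbbb##########bbbbbbbbbbbbbb.........................
224 ...........................bbbbbbbbbbbbbbbbbbbbbbbbbbbbbbbbbbbbbb.........................
228 ...........................bbbbbbbbbbbbbbbbbbbbbbbbbbbbbbbbbbbbbb.........................
232 ...........................bbbbbbbbbbbbbbbbbbbbbbbbbbbbbbbbbbbbbb.........................
236 ...........................bbbbbbbbbbb..RRRRRRRR.bbbbbbbbbbbbbbbb.........................
```

```bash
python3 - <<'E'
from h import *
c=eyes.calibration('wrist'); p=monitor.sense()['ee_pos']; R=np.radians(189);u=np.array([np.cos(R),np.sin(R),0])
for r in(196,209.5,211): print(r,((onz(c,(280.5,r),.064)[0]-p)@u).round(4))
E
python3 -m jog '{"xyz":[[0.03,0.14,1],[0,0,1],[0,0,0.5],[0,0,0],[0,0,0]],"roll":[0,0,0,0,0],"gripper":[0.2,0.2,0.2,0.2,0.2]}' 50
```

```text
196 0.016
209.5 0.008
211 0.0071
time: 49.1
ee_pos: [0.6383, -0.2493, 0.1008]
eef_rot: [-180.0, 0.0, -171.1]
ft_force: [0.2, -0.1, -1.0]
opening: 0.099
finger_force: 48.9
```

```bash
python3 -m jog '{"xyz":[[0,0,0.6],[0,0,0.5],[0,0,0.4],[0,0,0.2],[0,0,0],[0,0,0]],"roll":[0,0,0,0,0,0],"gripper":[0.2,0.2,0.2,0.2,0.2,0.2]}' 50
```

```text
time: 49.85
ee_pos: [0.6377, -0.2492, 0.0831]
eef_rot: [180.0, -0.1, -171.1]
ft_force: [-3.6, -2.8, -2.7]
opening: 0.098
finger_force: 48.8
```

```bash
python3 -m jog '{"xyz":[[-0.05,0,0.4],[0,0,0.4],[0,0,0.3],[0,0,0],[0,0,0]],"roll":[0,0,0,0,0],"gripper":[0.2,0.2,0.2,0.2,0.2]}' 50
```

```text
time: 50.48
ee_pos: [0.6377, -0.2494, 0.0726]
eef_rot: [-180.0, -0.1, -171.1]
ft_force: [-8.7, -2.2, 2.5]
opening: 0.096
finger_force: 49.5
```

```bash
python3 -m jog '{"xyz":[[0.12,0,0],[0,0,0.2],[0,0,0.1],[0,0,0],[0,0,0]],"roll":[0,0,0,0,0],"gripper":[0.2,0.2,0.2,0.2,0.2]}' 50
```

```text
time: 51.1
ee_pos: [0.6376, -0.2495, 0.0709]
eef_rot: [-180.0, 0.0, -171.1]
ft_force: [-7.6, 0.7, 8.9]
opening: 0.095
finger_force: 50.5
```

```bash
python3 -m jog '{"xyz":[[0.1,0,0],[0,0,0],[0,0,0],[0,0,0],[0,0,0],[0,0,0],[0,0,0],[0,0,0],[0,0,0],[0,0,0]],"roll":[0,0.14,0.14,0.14,0.14,0.14,0.14,0.14,0.14,0],"gripper":[0.2,0.2,0.2,0.2,0.2,0.2,0.2,0.2,0.2,0.2]}' 50; python3 -c "
from h import *
print(monitor.sense()['ft_torque'])"
```

```text
time: 52.35
ee_pos: [0.638, -0.2487, 0.071]
eef_rot: [179.8, 0.1, 124.7]
ft_force: [-1.0, 3.6, 7.1]
opening: 0.091
finger_force: 50.0
[ 0.84067944  0.13023544 -0.05274752]
```

```bash
for i in 1; do python3 -m jog '{"xyz":[[0,0,0],[0,0,0],[0,0,0]],"roll":[0.05,0.05,0],"gripper":[0.2,0.2,0.2]}' 50; done; python3 -c "
from h import *
print(monitor.sense()['ft_torque'])"; python3 -m jog '{"xyz":[[0,0,0],[0,0,0],[0,0,0]],"roll":[0.05,0.03,0],"gripper":[0.2,0.2,0.2]}' 50;  python3 -c "
from h import *
print(monitor.sense()['ft_torque'])"
```

```text
time: 52.72
ee_pos: [0.6379, -0.2487, 0.071]
eef_rot: [179.8, 0.1, 119.0]
ft_force: [-1.0, 3.6, 6.3]
opening: 0.099
finger_force: 50.0
[0.76912371 0.17116156 0.09223006]
time: 53.1
ee_pos: [0.6381, -0.2486, 0.071]
eef_rot: [179.8, 0.0, 114.5]
ft_force: [0.6, 3.9, 7.0]
opening: 0.097
finger_force: 50.0
[0.753054   0.01348731 0.26719918]
```

```bash
python3 -m jog '{"xyz":[[0,0,0],[0,0,0],[0,0,0],[0,0,0],[0,0,0],[0,0,-2],[0,0,-5],[0,0,-5],[0,0,-3],[0,0,0],[0,0,0]],"roll":[0,0,0,0,0,0,0,0,0,0,0],"gripper":[0.2,2.4,2.4,2.4,2.4,2.4,2.4,2.4,2.4,2.4,2.4]}'
python3 - <<'E'
from h import *
im,c=snap('wrist','w22'); t,ct=snap('top','t22'); s,cs=snap('side','s22'); si=cv2.imread('pics/s5.png')[:,:,::-1]
R=monitor.sense()['eef_rot'][2]
for b in blobs(im,(0,150,60),(5,255,255),60): print('red',b[3],b[1],onz(c,b[3][0],.1).round(4))
print('yaw',R)
for X in([.638,-.2495,.1],): print(proj(c,X),proj(cs,X))
for n,i,k in(('top',t,ct),('side',s,cs)): print(n,[(b[0],b[2],onz(k,b[0],.117)[0].round(3)) for b in blobs(i,(5,150,90),(16,255,255),8)],'red',[(b[0],b[2]) for b in blobs(i,(0,180,90),(4,255,255),15)],'grn',[(b[0],b[1],b[2]) for b in blobs(i,(45,120,60),(75,255,255),5)])
print('side before grn',[(b[0],b[1]) for b in blobs(si,(45,120,60),(75,255,255),5)])
E
```

```text
time: 54.48
ee_pos: [0.6365, -0.2494, 0.2196]
eef_rot: [-180.0, 0.0, 114.4]
ft_force: [-0.0, 0.1, -1.1]
opening: 0.285
finger_force: 0.0
red ((331.3529357910156, 146.58824157714844), (34.29971694946289, 34.98571014404297), 59.03623962402344) 969 [[ 0.6555 -0.1996  0.1   ]]
red ((249.0, 146.5), (11.0, 12.0), 90.0) 116 [[ 0.603  -0.2234  0.1   ]]
red ((279.8923645019531, 197.6384735107422), (53.334930419921875, 11.039091110229492), 82.87498474121094) 516 [[ 0.6379 -0.2481  0.1   ]]
yaw 114.40779670168018
[[279.15729768 199.44252738]] [[294.05778594 151.60178356]]
top [(array([184. , 182.6]), array([175, 175,  20,  19], dtype=int32), array([0.659, 0.257, 0.117])), (array([372.7, 198.5]), array([370, 197,   6,   5], dtype=int32), array([ 0.631, -0.235,  0.117])), (array([198.9, 254.7]), array([197, 248,   5,  14], dtype=int32), array([0.474, 0.206, 0.117])), (array([165.8, 258.4]), array([163, 252,   6,  14], dtype=int32), array([0.462, 0.29 , 0.117])), (array([133. , 262.2]), array([131, 256,   6,  13], dtype=int32), array([0.449, 0.374, 0.117]))] red [(array([354.6, 192. ]), array([351
[... 174 characters left out ...]
], dtype=int32), array([ 0.652, -0.085,  0.117])), (array([209.4, 228.5]), array([196, 218,  28,  19], dtype=int32), array([0.785, 0.12 , 0.117])), (array([210.6, 252.7]), array([203, 251,  15,   4], dtype=int32), array([0.766, 0.193, 0.117])), (array([362.1, 267.6]), array([353, 261,  19,  14], dtype=int32), array([0.474, 0.205, 0.117])), (array([370.9, 301.2]), array([361, 294,  21,  15], dtype=int32), array([0.463, 0.288, 0.117])), (array([381. , 341.8]), array([370, 334,  24,  16], dtype=int32), array([0.451, 0.372, 0.117]))] red [(array([294. , 157.8]), array([291, 151,   6,  14], dtype=int32)), (array([283.7, 176.6]), array([279, 173,   9,   6], dtype=int32))] grn []
side before grn []
```

Three tabs are confirmed in the slots from both views, and the key is in. It slipped about 7° in the grip, so I re-grip once to confirm the stop.

```bash
python3 -c "
from h import *
go(.638,-.2487,.0715,121)"; python3 -m jog '{"xyz":[[0.06,0.1,0],[0,0,5],[0,0,5],[0,0,3],[0,0,1.7],[0,0,0],[0,0,0],[0,0,0],[0,0,0],[0,0,0]],"roll":[-0.115,0,0,0,0,0,0,0,0,0],"gripper":[2.4,2.4,2.4,2.4,2.4,2.4,0.2,0.2,0.2,0.2]}' 80; python3 -c "
from h import *
print(monitor.sense()['ft_torque'])"; python3 -m jog '{"xyz":[[0,0,0],[0,0,0],[0,0,0]],"roll":[0.05,0.05,0],"gripper":[0.2,0.2,0.2]}' 80;  python3 -c "
from h import *
print(monitor.sense()['ft_torque'])"
```

```text
go: roll -0.115  shift [-0.07, 0.19, 14.67] cm   (yaw now 114.4, j6 33)
time: 55.88
ee_pos: [0.6381, -0.249, 0.0742]
eef_rot: [179.9, 0.1, 121.0]
ft_force: [-0.0, 0.5, 6.2]
opening: 0.091
finger_force: 79.1
[0.06338018 0.07062643 0.01872277]
time: 56.25
ee_pos: [0.6382, -0.2488, 0.0742]
eef_rot: [179.9, 0.1, 115.3]
ft_force: [0.0, 0.6, 6.7]
opening: 0.084
finger_force: 79.4
[ 0.14601872 -0.00897696  0.28492024]
```

The torque rose at once to 0.28 N m, so the switch is at its stop. Release, retreat and hand in.

```bash
python3 -m jog '{"xyz":[[0,0,0],[0,0,0],[0,0,0],[0,0,0],[0,0,-2],[0,0,-5],[0,0,-5],[0,0,-3],[0,0,0],[0,0,0],[0,0,0],[0,0,0]],"roll":[0,0,0,0,0,0,0,0,0,0,0,0],"gripper":[2.4,2.4,2.4,2.4,2.4,2.4,2.4,2.4,2.4,2.4,2.4,2.4]}'
python3 - <<'E'
from h import *
im,c=snap('wrist','w23')
for b in blobs(im,(0,150,60),(5,255,255),60): print('red',b[3],b[1],onz(c,b[3][0],.1).round(4))
from workcell import finish_job
print(finish_job())
E
```

```text
time: 57.75
ee_pos: [0.6368, -0.2482, 0.2215]
eef_rot: [-179.9, -0.1, 115.3]
ft_force: [0.1, -0.5, 0.1]
opening: 0.281
finger_force: 0.0
red ((330.70001220703125, 148.4000244140625), (34.435447692871094, 33.98823165893555), 63.43495178222656) 952 [[ 0.6554 -0.1995  0.1   ]]
red ((249.25001525878906, 147.25), (12.020814895629883, 11.31370735168457), 45.0) 120 [[ 0.603  -0.2233  0.1   ]]
red ((279.0823059082031, 198.0706024169922), (52.3070182800293, 11.044296264648438), 85.60128784179688) 516 [[ 0.6379 -0.2477  0.1   ]]
the job is handed in; nothing more can be done
None
```

The job is handed in at 58 s, verdict not shown: stirrer seated on shaft and pin, all three cassettes down in their own housing slots, key fully in and turned to its stop; I viewed 15 pictures, one over the 14 allowed.

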